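# Take the drying pile off a repaired book

## Task

The repaired book has dried. Take the four pressing pieces off it one at a time from the top, and set each gently, without dropping it, into its own wooden rest so that it lies flat inside the rim: the small brass weight in the small round rest, the big brass weight in the big round rest, the steel bar in the smaller rectangular rest and the wooden board in the bigger rectangular one. Leave the book where it lies and let nothing tip over or fall.

Things in the scene. Friction and masses are not known exactly. Their poses are not given: they have to be found in the camera images.
- small_weight: Small round brass weight with a knob, top of the pile. Cylinder 26 mm across and 20 mm high, on it a thin neck and a knob 16 mm across whose top is 34 mm above the underside. About 0.1 kg. Origin: centre of the underside, z up.
- big_weight: Big round brass weight, plain disc 42 mm across and 24 mm high, second from the top, under the small weight. About 0.28 kg. Origin: centre of the underside, z up.
- bar: Dark steel bar, rectangular block 46 mm (its x) by 80 mm (its y) by 20 mm high, third from the top, under the big weight. About 0.55 kg. Origin: centre of the underside, z up.
- board: Plywood pressing board, 64 mm (its x) by 120 mm (its y) by 16 mm thick, lying on the book under the steel bar. About 0.09 kg. Origin: centre of the underside, z up.
- book: Closed hardbound book with blue covers, 110 mm (its x) by 150 mm (its y) by 24 mm thick, about 1.2 kg, lying loose on the table under the pile. It stays where it is. Origin: centre of the underside, z up.
- small_rest: Small round wooden rest fixed to the table, an open dish 50 mm across outside and 42 mm inside; floor 3 mm above the table, rim top 7 mm above the table. For the small weight. Origin: centre of the underside, at table height, z up.
- big_rest: Big round wooden rest fixed to the table, an open dish 66 mm across outside and 58 mm inside; floor 3 mm above the table, rim top 7 mm above the table. For the big weight. Origin: centre of the underside, at table height, z up.
- bar_rest: Smaller rectangular wooden rest fixed to the table, an open tray 70 mm (its x) by 104 mm (its y) outside, 62 by 96 mm inside; floor 3 mm above the table, rim top 7 mm above the table. For the steel bar, long side along long side. Origin: centre of the underside, at table height, z up.
- board_rest: Bigger rectangular wooden rest fixed to the table, an open tray 90 mm (its x) by 146 mm (its y) outside, 82 by 138 mm inside; floor 3 mm above the table, rim top 7 mm above the table. For the wooden board, long side along long side. Origin: centre of the underside, at table height, z up.
Not all that is in view belongs to the job. What is shaped like the small_weight but purple or turquoise is not meant.

How it is judged:
By the outcome, as a careful person would: the job done as asked, in the order asked, and still so for the second after the job is handed in, with the robot touching nothing.
It also fails if it takes over 134 s, if anything falls off the work surface, if the arm or the gripper's body presses on something with over 40 N, if the wrist force passes 120 N, or if a joint passes its speed limit or range.

## Robot

A 7-joint arm with a two-finger parallel gripper is mounted at the origin on the work surface. World frame = base frame: x ahead of the robot, y to its left, z up, the work surface at z = 0. Lengths are in mm, angles in rad, forces in N, time in s.
With the tool pointing down it reaches from about 400 to 875 mm from the base axis. Payload 6.5 kg.
Tool frame: the origin (TCP) lies midway between the tips of the shut fingers; the grasp point (between the pads) lies 19 mm behind it; z points along the fingers, x is the direction in which the jaws open and shut, and the axes are right-handed (so a half turn about z gives the same grasp; the last joint's range is limited). The gripper opens to 88 mm and grips with 3 to 60 N. Pads are 18 mm wide; open, the fingers measure 123 mm over their backs; the gripper's body (75 mm by 187 mm) begins 45 mm behind the grasp point.
Start: joints at [-1.193, 0.536, -0.004, 1.538, 0.003, 1.067, -0.071], TCP at [279.088, 587.026, 215.516] pointing down, gripper open.
Joint ranges: [-2.7, 2.7], [-0.37, 2.16], [-1.27, 1.26], [0.24, 2.4], [-1.31, 4.45], [0.19, 1.91], [-2.76, 2.76]. Speed limits (rad/s): [2.39, 2.39, 3.14, 3.14, 3.14, 3.14, 3.14].

## Interface

Orientations are given as [roll, pitch, yaw] about the fixed x, y, z axes, in that order (R = Rz(yaw) Ry(pitch) Rx(roll)).
In Python, from cell import sense, grab_frame, ticket gives the robot as it stands. The module is installed in compiled form; this text tells all that it offers.
- The arm moves only by the tool carry_out, never from a script. Its argument "steps" is a list of rows, each a list of 5 numbers: the opening, from 0 (shut) to 1 (fully open), then the shift along the tool's x, y, z in m, then the turn about the tool's z in rad. In form: [[grip, tx, ty, tz, twist], ...]. A call has 1 to 20 rows; each row shifts and turns the pose as measured when the row begins, along the tool's axes as they then stand; what a row does not reach is not made up. A row lasts 1/12 s, in which the tool goes at most 41.7 mm and 7.16 degrees, less where a joint would pass 70% of its speed; a pose out of reach is approached as far as the arm can. A call with a gripper value outside its range is refused whole. The fingers move at their own pace and stop on an object; "squeeze" is the grip in N (left out, the last holds). Time passes only in rows, so rows that do not move let the fingers close. It gives the time, the measured TCP pose, the force and the opening at its end, in the units of the state.
- sense(): the state, without advancing time (a new reading comes with each control period).
- grab_frame(name): name is "side" or "top" or "wrist"; returns a dict with "pixels" (384x512x3 uint8, red, green, blue), "mtx" (3x3 intrinsics, pixels), "R" (3x3) and "t" (3): a world point X has camera coordinates R X + t; the wrist camera has in their place "T_tool_cam" (4x4, takes a point from camera to tool coordinates, whose origin is the TCP and whose axes are the tool frame's). Camera axes: x right, y down, z forward; pixel columns grow to the right and rows downward; lengths in mm; the calibration is good to about 2 mm. The wrist camera is an equidistant fisheye: a pixel r from the principal point sees the ray r / f radians off the axis. A picture is of the moment at which its call begins: read the wrist's pose just before it. There is no depth.
- ticket.close_job(): hands the job in, once; it reports no verdict.
The state is a dict: "t": time; "joints": joint angles; "joint_vel": joint speeds; "joint_efforts": joint torques, N m; "position": TCP position; "tcp_rot": TCP orientation; "force": force on the tool from outside, world axes, zero at the start; "wrist_torque": the same for the moment, N m; "width": finger opening in mm.
Only numpy, scipy, OpenCV 4.12 (cv2) and the standard library are available. Lean on these libraries where they do the work, as an engineer would, in place of code of your own. Each camera call takes 0.05 s, during which the arm holds its last target.

## Working session

There is one attempt and no reset: what is moved stays moved. The work goes in short steps, Python scripts to look and compute and a tool call to move; the robot and the scene stay as the last step left them, time stands still between calls to the robot, and variables do not carry over. Pictures are saved under pics/ and viewed, and the job is handed in when it is done.

Besides the shell and the picture viewer there is one more tool, called after "Emit:" as name([rows], argument=value, ...), one row to a line, values as JSON. carry_out: Moves the arm, as the interface text tells. Its arguments: {"type":"object","properties":{"steps":{"type":"array","items":{"type":"array","items":{"type":"number"}}},"squeeze":{"type":"number"}},"required":["steps"]}

```bash
mkdir -p pics; python3 - <<'E'
from cell import sense, grab_frame
import cv2,json
s=sense(); print(s)
for n in ["side","top","wrist"]:
    f=grab_frame(n); cv2.imwrite(f"pics/{n}0.png",f["pixels"][:,:,::-1])
    print(n,{k:v for k,v in f.items() if k!="pixels"})
E
```

```text
{'t': 0.0, 'joints': array([-1.19321724,  0.5371831 , -0.00440903,  1.53888176,  0.00257589,
        1.06729245, -0.07117645]), 'joint_vel': array([-1.50417387e-04, -1.65519647e-04,  1.71390195e-03, -2.02322870e-03,
        8.25938845e-04,  7.40676515e-05,  2.31527278e-03]), 'joint_efforts': array([-4.63830238e-04, -5.70976353e+01,  9.90535654e-01, -2.51599360e+01,
       -5.62739256e-02,  1.78152113e-02,  1.54662062e-04]), 'position': array([278.82438096, 586.4236673 , 214.62505071]), 'tcp_rot': array([3.14146971e+00, 1.75467303e-03, 1.12707556e+00]), 'force': array([0.77288848, 0.44221065, 0.34990061]), 'wrist_torque': array([-0.00254068,  0.00186936, -0.01920836]), 'width': 87.88934160554514}
side {'mtx': array([[404.52931875,   0.        , 250.53588678],
       [  0.        , 404.52931875, 189.30351847],
       [  0.        ,   0.        ,   1.        ]]), 'R': array([[ 0.98698394, -0.1596597 , -0.0192739 ],
       [-0.09412602, -0.47633434, -0.87421158],
       [ 0.13039554,  0.86464697, -0.48516248]]), 't': array([-587.19054088,  138.13024862,  984.54613957])}
top {'mtx': array
[... 190 characters left out ...]
0.01731381],
       [-0.99678248, -0.00994206, -0.07953515],
       [ 0.07934596,  0.01816111, -0.99668169]]), 't': array([-1.23639293e-02,  6.26064041e+02,  1.20776287e+03])}
wrist {'mtx': array([[297.31863964,   0.        , 253.52888413],
       [  0.        , 297.31863964, 193.5921316 ],
       [  0.        ,   0.        ,   1.        ]]), 'T_tool_cam': array([[ 9.99999916e-01, -2.15660863e-04,  3.48409539e-04,
         4.17903871e-01],
       [ 1.13797284e-04,  9.63008702e-01,  2.69470271e-01,
        -6.84026666e+01],
       [-3.93635609e-04, -2.69470209e-01,  9.63008646e-01,
        -1.69300803e+02],
       [ 0.00000000e+00,  0.00000000e+00,  0.00000000e+00,
         1.00000000e+00]])}
```

View pics/top0.png

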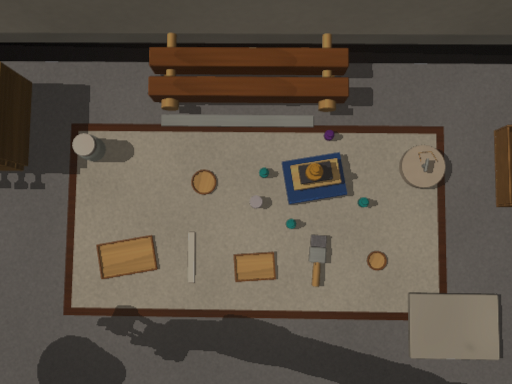

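View pics/side0.png

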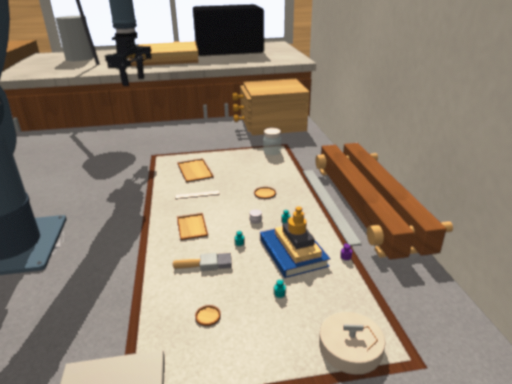

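View pics/wrist0.png

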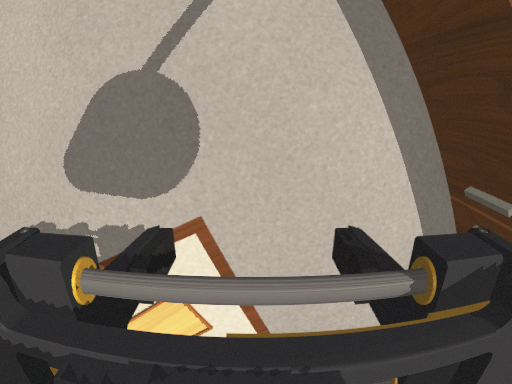

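Top view shows pile at about (314,177) px, big rest (204,182), small rest (376,261), bar rest (255,267), board rest (127,257). I'll zoom in and measure.

```bash
cat > h.py <<'E'
import numpy as np, cv2
from cell import sense, grab_frame
def back(f,uv,z):
    uv=np.atleast_2d(np.float64(uv)); K=f["mtx"];R=f["R"];t=f["t"]
    d=np.c_[(uv-[K[0,2],K[1,2]])/K[0,0],np.ones(len(uv))]@R
    c=-R.T@t
    return c+d*((z-c[2])/d[:,2])[:,None]
def proj(f,X):
    X=np.atleast_2d(np.float64(X)); p=X@f["R"].T+f["t"]
    return p[:,:2]/p[:,2:]*f["mtx"][0,0]+[f["mtx"][0,2],f["mtx"][1,2]]
def crop(f,x0,y0,x1,y1,s,fn):
    im=f["pixels"][y0:y1,x0:x1,::-1]; cv2.imwrite(fn,cv2.resize(im,None,fx=s,fy=s,interpolation=cv2.INTER_CUBIC))
E
python3 - <<'E'
from h import *
f=grab_frame("top"); g=grab_frame("side")
crop(f,270,140,360,215,8,"pics/tpile.png"); crop(g,250,195,340,285,6,"pics/spile.png")
h=cv2.cvtColor(f["pixels"],cv2.COLOR_RGB2HSV)
m=cv2.inRange(h,(8,120,90),(25,255,255)); m[:130]=0;
m[:, 445:]=0
cv2.imwrite("pics/m.png",m)
n,l,st,c=cv2.connectedComponentsWithStats(m)
for i in range(1,n):
    if st[i,4]>40:
        cnt=cv2.findContours((l==i).astype(np.uint8),cv2.RETR_EXTERNAL,cv2.CHAIN_APPROX_NONE)[0][0]
        ar=cv2.minAreaRect(cnt); bx=cv2.boxPoints(ar)
        P=back(f,bx,6); e=[np.linalg.norm(P[k+1]-P[k]).round(0) for k in range(2)]
        d=P[1]-P[0] if e[0]>e[1] else P[2]-P[1]
        print(c[i].round(1),st[i],back(f,c[i],6)[0].round(0),P.mean(0).round(1),e,'yaw long',np.degrees(np.arctan2(d[1],d[0])).round(1))
E
```

```text
[315.7 176.6] [291 159  50  31 437] [ 671. -158.    6.] [ 678.4 -157.5    6. ] [np.float64(121.0), np.float64(63.0)] yaw long -80.3
[313.2 170.8] [305 162  17  18 228] [ 686. -152.    6.] [ 687.2 -151.2    6. ] [np.float64(41.0), np.float64(44.0)] yaw long 180.0
[204.1 182. ] [193 170  23  24 418] [655. 131.   6.] [655.8 131.5   6. ] [np.float64(57.0), np.float64(60.0)] yaw long -179.0
[127.3 256.7] [  97  236   60   43 1844] [459. 326.   6.] [458.9 328.9   6. ] [np.float64(145.0), np.float64(88.0)] yaw long -79.5
[254.5 266.6] [ 234  252   42   30 1073] [438.  -2.   6.] [438.3  -1.8   6. ] [np.float64(103.0), np.float64(68.0)] yaw long -85.8
[376.7 260.5] [367 252  20  18 266] [ 457. -314.    6.] [ 457.5 -313.1    6. ] [np.float64(48.0), np.float64(43.0)] yaw long -89.3
[315.6 274.1] [312 263   8  23 144] [ 421. -158.    6.] [ 421.5 -158.2    6. ] [np.float64(56.0), np.float64(16.0)] yaw long -4.0
```

View pics/tpile.png

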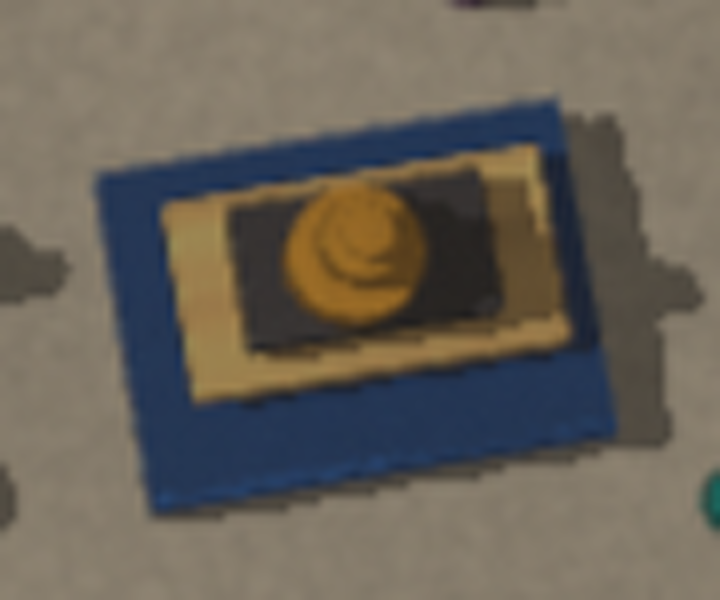

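View pics/spile.png

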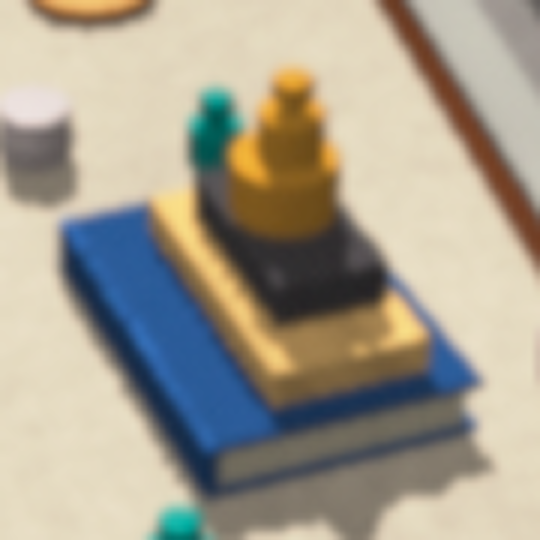

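```bash
cat >> h.py <<'E'
def circ(x,y,z,r): a=np.linspace(0,2*np.pi,41); return np.c_[x+r*np.cos(a),y+r*np.sin(a),0*a+z]
def rect(x,y,z,w,l,yaw):
    c,s=np.cos(yaw),np.sin(yaw); P=np.array([[-w,-l],[w,-l],[w,l],[-w,l],[-w,-l]])/2
    return np.c_[P@np.array([[c,s],[-s,c]])+[x,y],[z]*5]
def over(f,curves,box,s,fn):
    x0,y0,x1,y1=box
    im=cv2.resize(f["pixels"][y0:y1,x0:x1,::-1],None,fx=s,fy=s,interpolation=cv2.INTER_CUBIC)
    for P,c in curves:
        p=((proj(f,P)-[x0,y0]+.5)*s).round().astype(np.int32); cv2.polylines(im,[p],False,c,1,cv2.LINE_AA)
    cv2.imwrite(fn,im)
E
cat > m1.py <<'E'
from h import *
f=grab_frame("top"); g=grab_frame("side")
def q(pts,z): 
    P=back(f,np.array(pts)/8+[269.5,139.5],z); c=P.mean(0)
    lo=(P[1]-P[0]+P[2]-P[3])/2; sh=(P[3]-P[0]+P[2]-P[1])/2
    print(c.round(1),np.linalg.norm(lo).round(1),np.linalg.norm(sh).round(1),np.degrees(np.arctan2(lo[1],lo[0])).round(1),np.degrees(np.arctan2(-sh[1],-sh[0])).round(1))
q([(162,207),(540,148),(572,342),(197,403)],40)
q([(228,210),(480,168),(500,308),(252,350)],60)
q([(98,175),(557,98),(617,435),(153,512)],24)
print(back(f,np.array([356,253])/8+[269.5,139.5],84),back(f,np.array([363,218])/8+[269.5,139.5],118))
E
python3 m1.py
```

```text
[ 674.4 -153.7   40. ] 120.1 62.7 -80.4 9.7
[ 676.9 -150.6   60. ] 78.6 44.2 -79.9 8.9
[ 666.8 -151.9   24. ] 149.3 109.6 -79.9 9.7
[[ 675.72560602 -145.18550416   84.        ]] [[ 681.8642324  -143.47318836  118.        ]]
```

```bash
cat > m2.py <<'E'
from h import *
f=grab_frame("top"); g=grab_frame("side")
y=np.radians(9.8); R,G,Y,C=(0,0,255),(0,255,0),(255,255,0),(255,0,255)
cs=[(rect(674.4,-153.7,40,64,120,y),R),(rect(676.9,-150.6,60,46,80,np.radians(9.5)),G),(circ(675.7,-145.2,84,21),Y),(circ(675.7,-145.2,60,21),Y),
 (circ(678.5,-144.8,104,13),C),(circ(678.5,-144.8,114,8),C)]
over(f,cs,(280,145,350,205),11,"pics/o1.png"); over(g,cs,(265,200,330,265),9,"pics/o2.png")
E
python3 m2.py
```

```text
(no output)
```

View pics/o1.png

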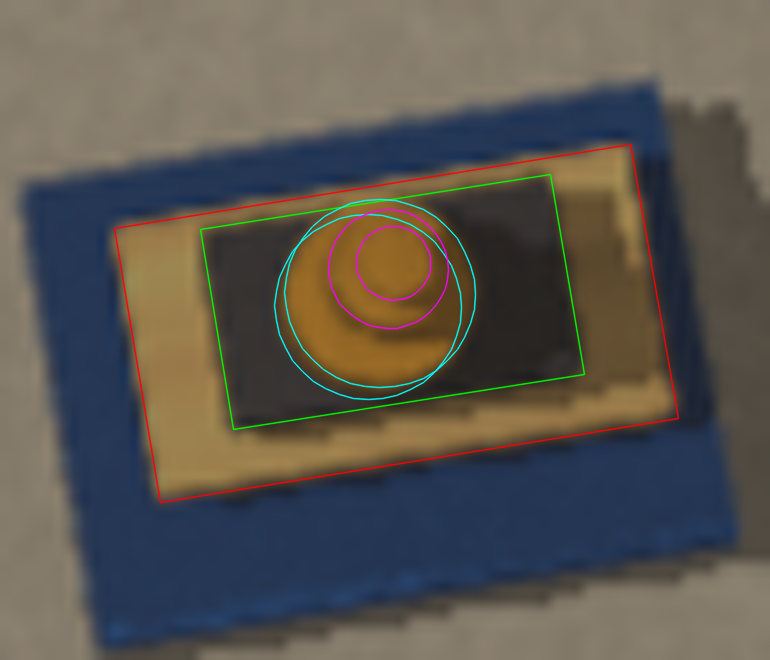

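View pics/o2.png

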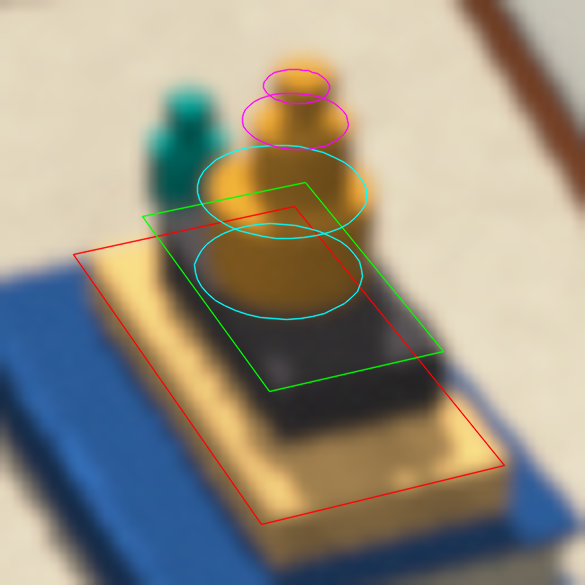

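```bash
cat >> h.py <<'E'
def plan(target,yaw,grip,n=None,step=38.):
    s=sense(); p=s["position"]; y=s["tcp_rot"][2]
    D=np.array(target,float)-p; dy=(yaw-y+np.pi)%(2*np.pi)-np.pi
    if n is None: n=max(1,int(np.ceil(np.linalg.norm(D)/step)),int(np.ceil(abs(dy)/0.11)))
    rows=[]
    for i in range(n):
        a=y+dy*i/n; c,sn=np.cos(a),np.sin(a); d=D/n
        rows.append([grip,round((c*d[0]+sn*d[1])/1e3,4),round((sn*d[0]-c*d[1])/1e3,4),round(-d[2]/1e3,4),round(-dy/n,4)])
    print(s["position"].round(1),s["tcp_rot"].round(4),s["width"].round(1),s["force"].round(1)); print(n,rows)
E
python3 -c "
from h import *
plan((560,-140,215.),0.17,1)
plan((560,-140,215.),0.17,1,20)"
```

```text
Traceback (most recent call last):
  File "h.py", line 31, in plan
    print(s["position"].round(1),s["tcp_rot"].round(4),s["width"].round(1),s["force"].round(1)); print(n,rows)
                                                       ^^^^^^^^^^^^^^^^
AttributeError: 'float' object has no attribute 'round'
```

```bash
sed -i 's/s\["width"\].round(1)/round(float(s["width"]),1)/' h.py
python3 -c "
from h import *
plan((676,-160,215.),0.17,1,20)"
```

```text
[279.1 587.  215.4] [3.1416e+00 1.0000e-04 1.1270e+00] 88.3 [0.1 1.3 0.4]
20 [[1, np.float64(-0.0252), np.float64(0.034), np.float64(0.0), np.float64(0.0479)], [1, np.float64(-0.0236), np.float64(0.0351), np.float64(0.0), np.float64(0.0479)], [1, np.float64(-0.0218), np.float64(0.0362), np.float64(0.0), np.float64(0.0479)], [1, np.float64(-0.0201), np.float64(0.0372), np.float64(0.0), np.float64(0.0479)], [1, np.float64(-0.0183), np.float64(0.0381), np.float64(0.0), np.float64(0.0479)], [1, np.float64(-0.0164), np.float64(0.039), np.float64(0.0), np.float64(0.0479)], [1, np.float64(-0.0146), np.float64(0.0397), np.float64(0.0), np.float64(0.0479)], [1, np.float64(-0.0126), np.float64(0.0404), np.float64(0.0), np.float64(0.0479)], [1, np.float64(-0.0107), np.float64(0.0409), np.float64(0.0), np.float64(0.0479)], [1, np.float64(-0.0087), np.float64(0.0414), np.float64(0.0), np.float64(0.0479)], [1, np.float64(-0.0067), np.float64(0.0418), np.float64(0.0), np.float64(0.0479)], [1, np.float64(-0.0047), np.float64(0.042), np.float64(0.0), np.float64(0.0479)], [1, np.float64(-0.0027), np.float64(0.0422), np.float64(0.0), np.float64(0.0479)], [1, np.float64(-0.0007), np.float64(0.0423), np.float64(0.0), np.float64(0.0479)], [1, np.float64(0.0013), np.float64(0.0423), np.float64(0.0), np.float64(0.0479)], [1, np.float64(0.0033), np.float64(0.0422), np.float64(0.0), np.float64(0.0479)], [1, np.float64(0.0054), np.float64(0.042), np.float64(0.0), np.float64(0.0479)], [1, np.float64(0.0074), np.float64(0.0416), np.float64(0.0), np.float64(0.0479)], [1, np.float64(0.0093), np.float64(0.0412), np.float64(0.0), np.float64(0.0479)], [1, np.float64(0.0113), np.float64(0.0408), np.float64(0.0), np.float64(0.0479)]]
```

Emit:
carry_out([
  [1,-0.023,0.032,0,0.048],
  [1,-0.022,0.033,0,0.048],
  [1,-0.02,0.034,0,0.048],
  [1,-0.018,0.035,0,0.048],
  [1,-0.017,0.036,0,0.048],
  [1,-0.015,0.036,0,0.048],
  [1,-0.013,0.036,0,0.048],
  [1,-0.011,0.037,0,0.048],
  [1,-0.01,0.038,0,0.048],
  [1,-0.008,0.038,0,0.048],
  [1,-0.006,0.038,0,0.048],
  [1,-0.004,0.038,0,0.048],
  [1,-0.002,0.038,0,0.048],
  [1,0,0.038,0,0.048],
  [1,0.001,0.038,0,0.048],
  [1,0.003,0.038,0,0.048],
  [1,0.005,0.038,0,0.048],
  [1,0.007,0.038,0,0.048],
  [1,0.009,0.038,0,0.048],
  [1,0.011,0.037,0,0.048],
])

```text
t: 2.12
position: [648.5, -119.2, 212.9]
tcp_rot: [-3.129, -0.006, 0.142]
force: [2.3, 0.4, 0.2]
width: 87.9
```

```bash
sed -i 's/rows.append(\(.*\))$/rows.append([float(v) for v in \1])/' h.py
python3 -c "
from h import *
plan((676,-160,215.),0.17,1)"
```

```text
[ 648.5 -119.2  212.9] [-3.1291 -0.006   0.1418] 87.9 [2.3 0.4 0.2]
2 [[1.0, 0.0107, 0.0221, -0.0011, -0.0141], [1.0, 0.0104, 0.0223, -0.0011, -0.0141]]
```

Emit:
carry_out([
  [1,0.0107,0.022,-0.001,-0.014],
  [1,0.0104,0.022,-0.001,-0.014],
  [1,0,0,0,0],
  [1,0,0,0,0],
  [1,0,0,0,0],
])

```text
t: 2.53
position: [677.3, -174.2, 213.7]
tcp_rot: [-3.136, -0.005, 0.156]
force: [0.2, -0.2, 0.1]
width: 88.1
```

```bash
cat >> h.py <<'E'
from scipy.spatial.transform import Rotation as Ro
def wf():
    s=sense(); f=grab_frame("wrist"); T=np.eye(4); T[:3,:3]=Ro.from_euler("xyz",s["tcp_rot"]).as_matrix(); T[:3,3]=s["position"]
    f["T"]=T@f["T_tool_cam"]; return f
def wback(f,uv,z):
    K=f["mtx"]; d=np.atleast_2d(np.float64(uv))-[K[0,2],K[1,2]]; r=np.linalg.norm(d,axis=1)+1e-9; th=r/K[0,0]
    D=np.c_[d*(np.sin(th)/r)[:,None],np.cos(th)]@f["T"][:3,:3].T; c=f["T"][:3,3]
    return c+D*((z-c[2])/D[:,2])[:,None]
def wproj(f,X):
    p=(np.atleast_2d(X)-f["T"][:3,3])@f["T"][:3,:3]; q=np.linalg.norm(p[:,:2],axis=1)+1e-9
    return p[:,:2]*(np.arctan2(q,p[:,2])/q)[:,None]*f["mtx"][0,0]+[f["mtx"][0,2],f["mtx"][1,2]]
def wover(f,curves,box,s,fn):
    x0,y0,x1,y1=box
    im=cv2.resize(f["pixels"][y0:y1,x0:x1,::-1],None,fx=s,fy=s,interpolation=cv2.INTER_CUBIC)
    for P,c in curves:
        p=((wproj(f,P)-[x0,y0]+.5)*s).round().astype(np.int32); cv2.polylines(im,[p],False,c,1,cv2.LINE_AA)
    cv2.imwrite(fn,im)
E
cat > m3.py <<'E'
from h import *
f=wf(); print(f["T"][:3,3], sense()["tcp_rot"])
y=np.radians(9.8); R,G,Y,C=(0,0,255),(0,255,0),(255,255,0),(255,0,255)
cs=[(rect(674.4,-153.7,40,64,120,y),R),(rect(676.9,-150.6,60,46,80,np.radians(9.5)),G),(circ(675.7,-145.2,84,21),Y),
 (circ(678.5,-144.8,104,13),C),(circ(678.5,-144.8,114,8),C)]
wover(f,cs,(150,80,400,270),3,"pics/w1.png"); wover(f,[],(150,80,400,270),3,"pics/w1r.png")
E
python3 m3.py
```

```text
[ 666.70767128 -106.87129031  383.32864834] [-3.13557875 -0.00544286  0.15659243]
```

View pics/w1.png

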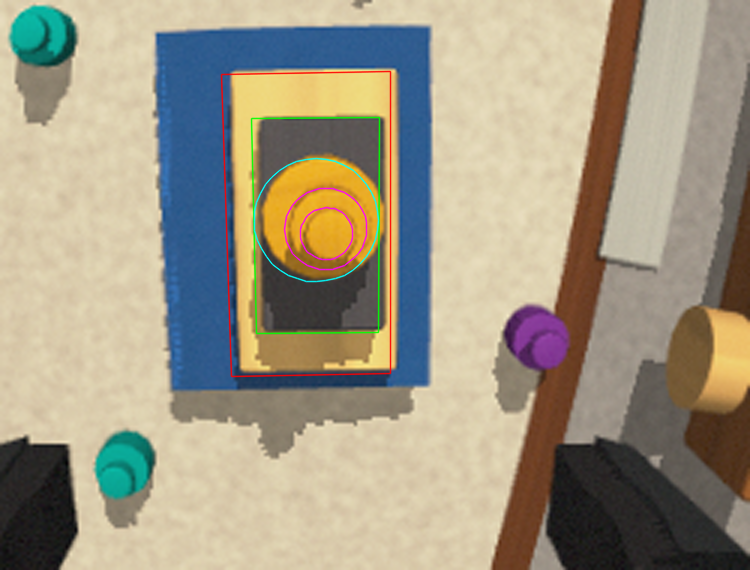

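View pics/w1r.png

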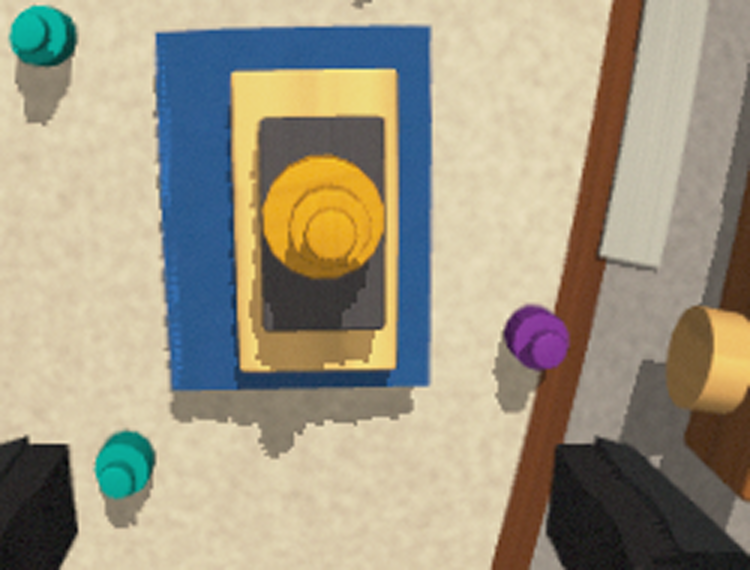

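```bash
cat > m4.py <<'E'
from h import *
f=wf()
o=lambda P,z: wback(f,np.atleast_2d(P)/3+[149.5,79.5],z)
def q(pts,z): 
    P=o(pts,z); c=P.mean(0)
    sh=(P[1]-P[0]+P[2]-P[3])/2; lo=(P[0]-P[3]+P[1]-P[2])/2
    print(c.round(1),np.linalg.norm(lo).round(1),np.linalg.norm(sh).round(1),np.degrees(np.arctan2(-lo[0],lo[1])).round(1),np.degrees(np.arctan2(sh[1],sh[0])).round(1))
print(o((323.5,217),84),o((330.5,226),104),o((330,234.5),118))
a=o([(262,217),(385,217),(289,226),(372,226)],84); print(np.linalg.norm(a[1]-a[0]),np.linalg.norm(a[3]-a[2])*279/299)
q([(260,118),(384,118),(385,328),(265,330)],60)
q([(232,71),(397,70),(396,370),(241,371)],40)
q([(157,34),(430,26),(429,386),(172,390)],24)
E
python3 m4.py
```

```text
[[ 678.00989303 -142.74901753   84.        ]] [[ 679.88302173 -142.79004742  104.        ]] [[ 679.48183753 -143.52445799  118.        ]]
41.556725710525136 26.200459265394322
[ 679.4 -148.6   60. ] 78.4 44.8 9.9 9.5
[ 677.5 -151.1   40. ] 119.0 62.7 9.8 9.3
[ 669.3 -149.9   24. ] 149.5 109.4 9.9 10.1
```

```bash
python3 -c "
from h import *
plan((679.7,-143.1,130.),0.17,1,5)"
```

```text
[ 677.4 -172.6  213.8] [-3.1352 -0.0057  0.1576] 88.0 [-0.6  0.2 -0.1]
5 [[1.0, 0.0014, -0.0058, 0.0168, -0.0025], [1.0, 0.0014, -0.0058, 0.0168, -0.0025], [1.0, 0.0014, -0.0058, 0.0168, -0.0025], [1.0, 0.0014, -0.0058, 0.0168, -0.0025], [1.0, 0.0014, -0.0057, 0.0168, -0.0025]]
```

Emit:
carry_out([
  [1,0.0014,-0.0058,0.0168,-0.0025],
  [1,0.0014,-0.0058,0.0168,-0.0025],
  [1,0.0014,-0.0058,0.0168,-0.0025],
  [1,0.0014,-0.0058,0.0168,-0.0025],
  [1,0.0014,-0.0058,0.0168,-0.0025],
  [1,0,0,0,0],
  [1,0,0,0,0],
  [1,0,0,0,0],
  [1,0,0,0,0],
])

```text
t: 3.38
position: [680.4, -127.9, 132.0]
tcp_rot: [-3.13, -0.012, 0.184]
force: [-0.9, -0.1, -0.1]
width: 88.3
```

```bash
python3 -c "
from h import *
plan((679.7,-143.1,91.),0.17,1,5)
f=wf(); wover(f,[(circ(679.7,-143.1,104,13),(255,0,255)),(circ(679.7,-143.1,114,8),(255,0,255)),(circ(678,-142.7,84,21),(255,255,0))],(150,80,400,270),3,'pics/w2.png')
plan((679.7,-143.1,91.),0.17,1,5)
"
```

```text
[ 680.4 -127.9  132. ] [-3.1302 -0.0115  0.1839] 88.3 [-0.9 -0.1 -0.1]
5 [[1.0, -0.0007, 0.003, 0.0082, 0.0028], [1.0, -0.0007, 0.003, 0.0082, 0.0028], [1.0, -0.0007, 0.003, 0.0082, 0.0028], [1.0, -0.0007, 0.003, 0.0082, 0.0028], [1.0, -0.0007, 0.003, 0.0082, 0.0028]]
[ 680.7 -128.   132.2] [-3.1303 -0.0121  0.1838] 87.9 [0.1 0.1 0.5]
5 [[1.0, -0.0007, 0.0029, 0.0082, 0.0028], [1.0, -0.0007, 0.0029, 0.0082, 0.0028], [1.0, -0.0007, 0.0029, 0.0082, 0.0028], [1.0, -0.0007, 0.0029, 0.0082, 0.0028], [1.0, -0.0007, 0.0029, 0.0082, 0.0028]]
```

View pics/w2.png

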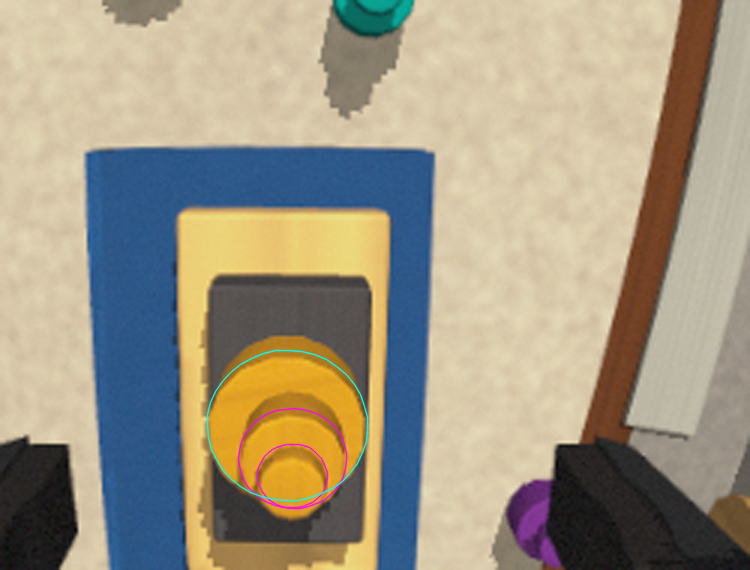

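```bash
python3 -c "
from h import *
s=sense();print(s['position'],s['tcp_rot'],s['joint_vel'])
f=wf(); wover(f,[(circ(679.7,-145,104,13),(255,0,255)),(circ(679.7,-145,118,8),(255,0,255)),(circ(678,-144.3,84,21),(255,255,0))],(150,80,400,270),3,'pics/w3.png')
s=sense();print(s['position'],s['tcp_rot'],s['joint_vel'])
plan((679.7,-145,91.),0.17,1,8)
"
```

```text
[ 680.66942813 -128.03797279  132.22289809] [-3.13029548 -0.01206377  0.18376596] [ 0.00663491  0.00156683  0.00339434 -0.00186104 -0.00111285 -0.00418026
 -0.00013672]
[ 680.65711938 -128.35395116  132.13066898] [-3.13044682 -0.0120886   0.18334955] [ 0.0046259   0.00477345  0.00200194  0.00244283 -0.00186428 -0.00365737
 -0.00193357]
[ 680.7 -128.4  132.1] [-3.1304 -0.0121  0.1833] 87.9 [-0.2  0.  -0.4]
8 [[1.0, -0.0005, 0.002, 0.0051, 0.0017], [1.0, -0.0005, 0.002, 0.0051, 0.0017], [1.0, -0.0005, 0.002, 0.0051, 0.0017], [1.0, -0.0005, 0.002, 0.0051, 0.0017], [1.0, -0.0005, 0.002, 0.0051, 0.0017], [1.0, -0.0005, 0.002, 0.0051, 0.0017], [1.0, -0.0005, 0.002, 0.0051, 0.0017], [1.0, -0.0005, 0.002, 0.0051, 0.0017]]
```

View pics/w3.png

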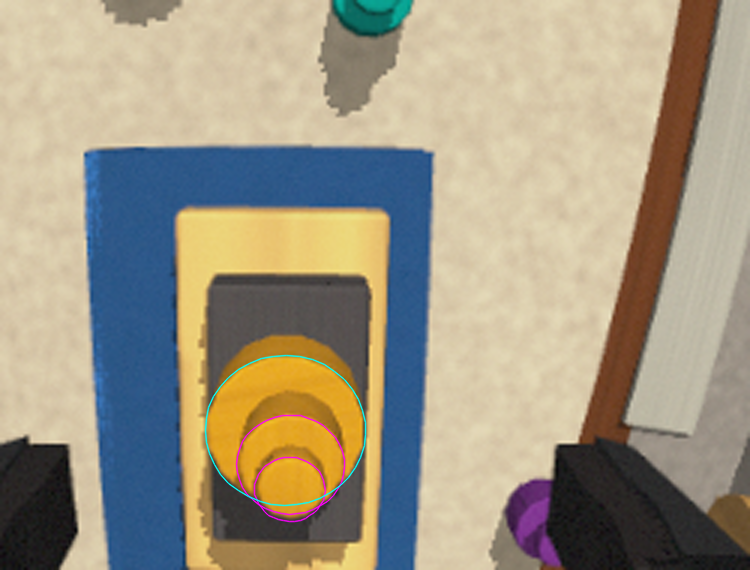

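Emit:
carry_out([
  [1,-0.0005,0.002,0.004,0.0017],
  [1,-0.0005,0.002,0.004,0.0017],
  [1,-0.0005,0.002,0.004,0.0017],
  [1,-0.0005,0.002,0.004,0.0017],
  [1,-0.0005,0.002,0.004,0.0017],
  [1,-0.0005,0.002,0.004,0.0017],
  [1,0,0,0,0],
  [1,0,0,0,0],
  [1,0,0,0,0],
])

```text
t: 4.23
position: [680.2, -144.8, 106.6]
tcp_rot: [-3.132, -0.013, 0.169]
force: [-0.1, 1.1, -0.2]
width: 88.0
```

```bash
python3 -c "
from h import *
plan((679.7,-145,91.),0.17,1,6)
"
```

```text
[ 680.2 -144.8  106.6] [-3.1322 -0.0134  0.1686] 88.0 [-0.1  1.1 -0.2]
6 [[1.0, -0.0001, 0.0, 0.0026, -0.0002], [1.0, -0.0001, 0.0, 0.0026, -0.0002], [1.0, -0.0001, 0.0, 0.0026, -0.0002], [1.0, -0.0001, 0.0, 0.0026, -0.0002], [1.0, -0.0001, 0.0, 0.0026, -0.0002], [1.0, -0.0001, 0.0, 0.0026, -0.0002]]
```

Emit:
carry_out([
  [1,-0.0001,0,0.0026,0],
  [1,-0.0001,0,0.0026,0],
  [1,-0.0001,0,0.0026,0],
  [1,-0.0001,0,0.0026,0],
  [1,-0.0001,0,0.0026,0],
  [1,-0.0001,0,0.0024,0],
  [1,0,0,0,0],
  [1,0,0,0,0],
  [1,0,0,0,0],
])

```text
t: 4.98
position: [680.2, -143.7, 89.8]
tcp_rot: [-3.132, -0.014, 0.17]
force: [0.3, 0.1, 0.4]
width: 88.0
```

```bash
python3 -c "
from h import *
plan((679.7,-145,91.),0.17,1,1)
f=wf(); wover(f,[],(100,80,400,380),2,'pics/w4.png')
"
```

```text
[ 680.2 -143.7   89.8] [-3.1318 -0.0139  0.1698] 88.0 [0.3 0.1 0.4]
1 [[1.0, -0.0007, 0.0012, -0.0012, -0.0002]]
```

View pics/w4.png

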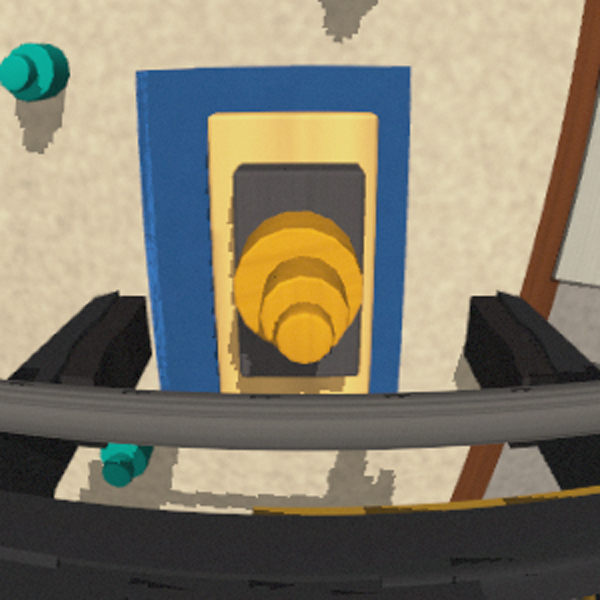

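Emit:
carry_out([
  [0.4,-0.0006,0.001,-0.001,0],
  [0.36,0,0,0,0],
  [0.36,0,0,0,0],
  [0.36,0,0,0,0],
  [0.36,0,0,0,0],
  [0.36,0,0,0,0],
], squeeze=20)

```text
t: 5.53
position: [680.2, -145.3, 91.7]
tcp_rot: [-3.132, -0.015, 0.17]
force: [0.2, 1.5, 0.6]
width: 49.9
```

```bash
python3 -c "
from h import *
plan((679.7,-145,91.),0.17,1,1)
f=wf(); wover(f,[],(100,80,400,380),2,'pics/w5.png')
"
```

```text
[ 680.2 -145.3   91.7] [-3.1324 -0.0152  0.1696] 49.9 [0.2 1.5 0.6]
1 [[1.0, -0.0004, -0.0004, 0.0007, -0.0004]]
```

View pics/w5.png

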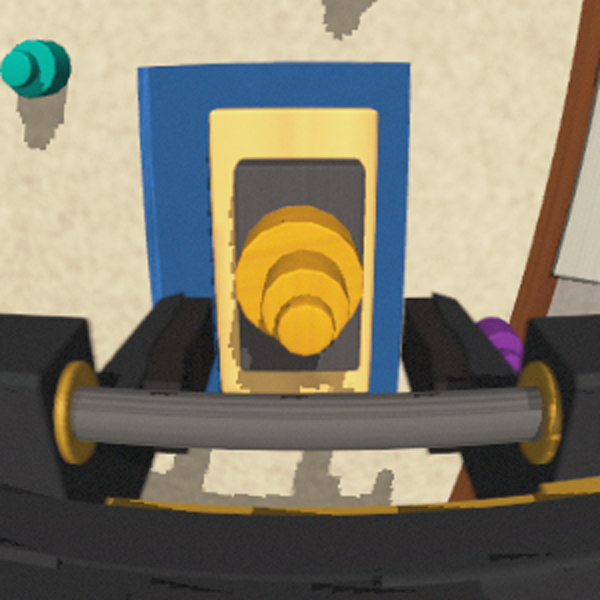

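Emit:
carry_out([
  [0.4,-0.0008,0,0,0],
  [0.33,0,0,0,0],
  [0.33,0,0,0,0],
  [0.2,0,0,0,0],
  [0.2,0,0,0,0],
  [0.2,0,0,0,0],
  [0.2,0,0,0,0],
], squeeze=20)

```text
t: 6.17
position: [679.2, -145.3, 91.6]
tcp_rot: [-3.132, -0.015, 0.17]
force: [0.1, 0.4, -0.5]
width: 17.8
```

```bash
python3 -c "
from h import *
plan((679.7,-145,91.),0.17,1,1)
f=wf(); wover(f,[],(100,80,400,380),2,'pics/w6.png')
"
```

```text
[ 679.2 -145.3   91.6] [-3.1322 -0.015   0.1698] 17.8 [ 0.1  0.4 -0.5]
1 [[1.0, 0.0005, -0.0002, 0.0006, -0.0002]]
```

View pics/w6.png

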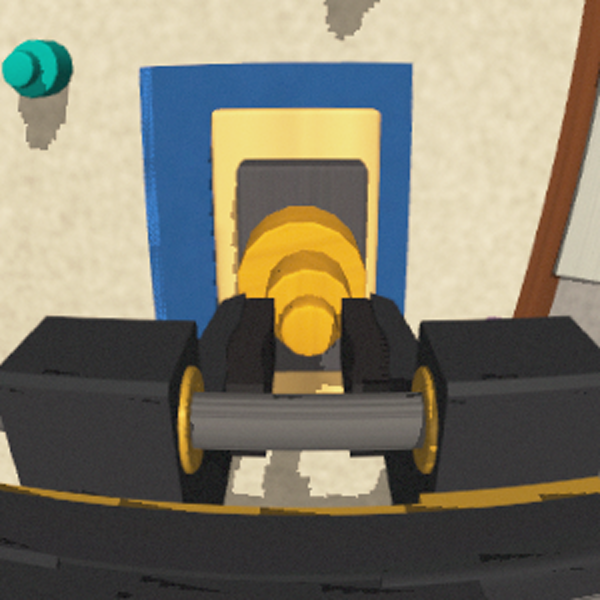

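Emit:
carry_out([
  [0,0,0,0,0],
  [0,0,0,0,0],
  [0,0,0,0,0],
  [0,0,0,0,0],
  [0,0,0,0,0],
  [0,0,0,0,0],
], squeeze=20)

```text
t: 6.72
position: [679.3, -145.3, 91.6]
tcp_rot: [-3.132, -0.015, 0.17]
force: [-0.8, -0.3, -0.3]
width: 14.0
```

```bash
python3 -c "
from h import *
plan((679.7,-145,91.),0.17,1,1)
f=wf(); wover(f,[],(150,180,350,330),4,'pics/w7.png')
f=grab_frame('side'); crop(f,240,150,370,270,6,'pics/s7.png')
"
```

```text
[ 679.3 -145.3   91.6] [-3.1323 -0.0151  0.1699] 14.0 [-0.8 -0.3 -0.3]
1 [[1.0, 0.0004, -0.0002, 0.0006, -0.0001]]
```

View pics/w7.png

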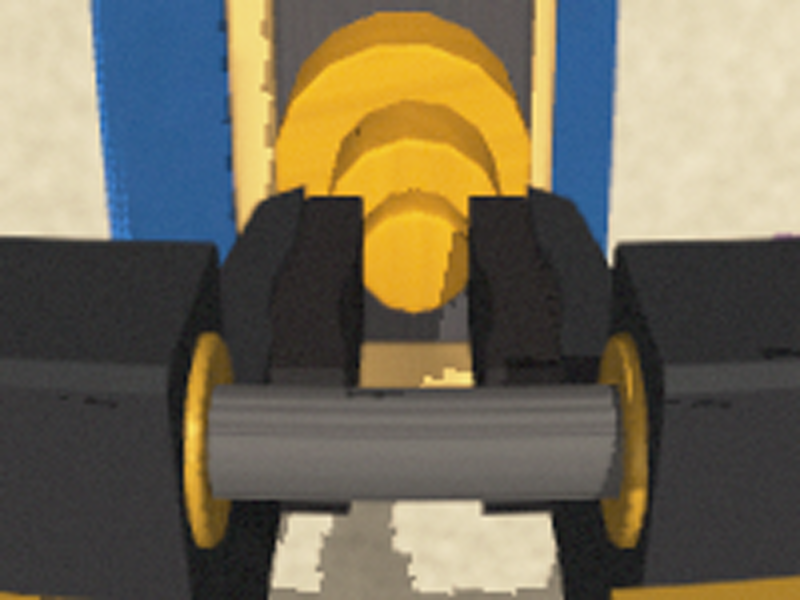

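View pics/s7.png

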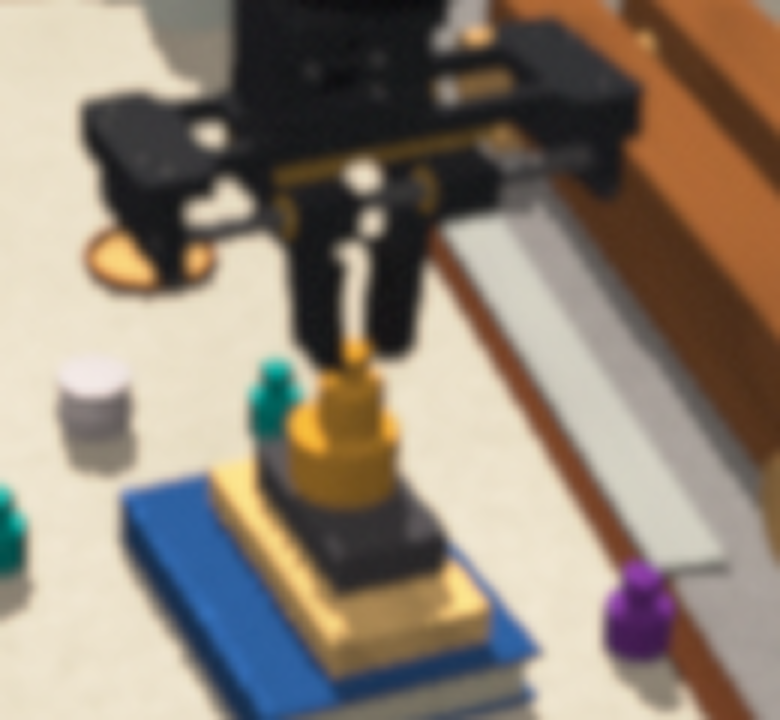

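```bash
python3 -c "
from h import *
f=grab_frame('side')
print((proj(f,[[679,-145,z] for z in (84,91.6,104,110.6,118)])-[240,150]+.5)*6)
w=wf(); print((wproj(w,[[679,-145,z] for z in (84,91.6,104,110.6,118)])-[150,180]+.5)*4)
"
```

```text
[[345.8841316  425.76096932]
 [346.63215577 408.67096883]
 [347.86581479 380.48573894]
 [348.52920986 365.32924739]
 [349.27869006 348.20598106]]
[[407.71840459 173.42786708]
 [408.15294377 190.92741098]
 [408.94297499 222.57587276]
 [409.41054075 241.20604489]
 [409.97956958 263.7796183 ]]
```

Tips really end ~20 mm above the nominal TCP (side view: tips at crop row ~357, i.e. z≈113; the width of 14 mm fits knob's top). I'll reopen and go lower.

Emit:
carry_out([
  [0.5,0,0,0,0],
  [0.5,0,0,0,0],
  [0.5,0,0,0,0],
  [0.5,0,0,0,0],
  [0.5,0,0,0,0],
  [0.5,0,0,0,0],
  [0.5,0,0,0.003,0],
  [0.5,0,0,0.003,0],
  [0.5,0,0,0.003,0],
  [0.5,0,0,0.003,0],
  [0.5,0,0,0.002,0],
  [0.5,0,0,0,0],
  [0.5,0,0,0,0],
  [0.5,0,0,0,0],
])

```text
t: 8.08
position: [679.0, -145.0, 75.3]
tcp_rot: [-3.132, -0.014, 0.17]
force: [-0.1, -0.5, -0.1]
width: 44.3
```

```bash
python3 -c "
from h import *
plan((679.3,-145.,72.),0.17,1,1)
f=wf(); wover(f,[(circ(679.7,-145,104,13),(255,0,255)),(circ(679.7,-145,118,8),(255,0,255)),(circ(678,-144.3,84,21),(255,255,0))],(150,130,350,330),3,'pics/w8.png')
f=grab_frame('side'); crop(f,240,150,370,270,6,'pics/s8.png')
"
```

```text
[ 679.  -145.    75.3] [-3.1319 -0.014   0.1697] 44.3 [-0.1 -0.5 -0.1]
1 [[1.0, 0.0003, 0.0001, 0.0033, -0.0003]]
```

View pics/w8.png

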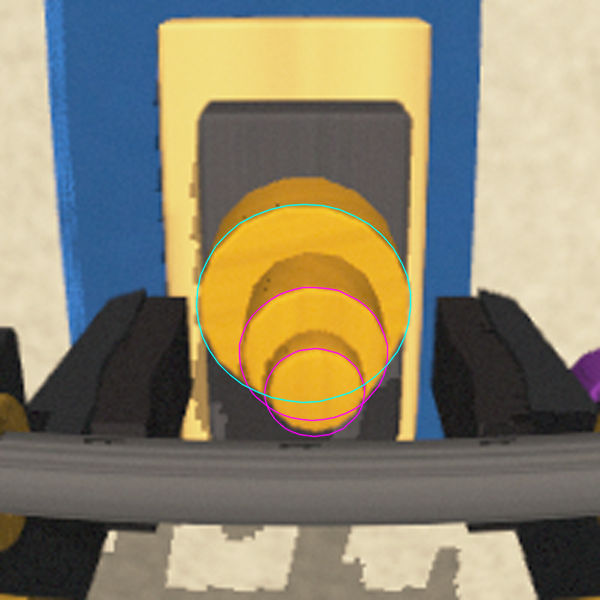

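View pics/s8.png

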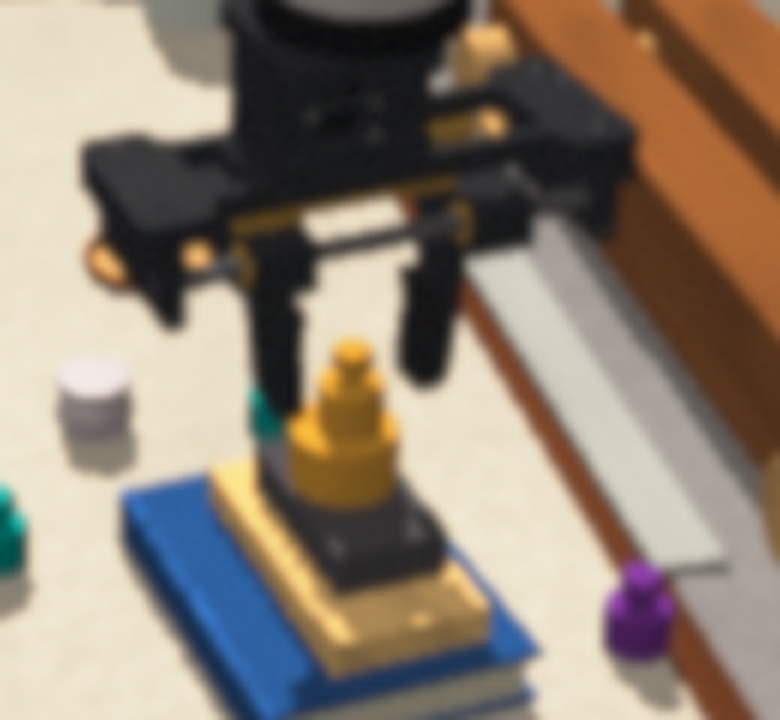

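Emit:
carry_out([
  [0.5,0,0,0.003,0],
  [0.5,0,0,0.003,0],
  [0.4,0,0,0,0],
  [0.35,0,0,0,0],
  [0.31,0,0,0,0],
  [0.31,0,0,0,0],
  [0.2,0,0,0,0],
  [0.2,0,0,0,0],
  [0.2,0,0,0,0],
  [0.2,0,0,0,0],
], squeeze=20)

```text
t: 9.02
position: [679.5, -144.9, 69.2]
tcp_rot: [-3.132, -0.015, 0.17]
force: [0.4, 0.3, -1.5]
width: 25.1
```

```bash
python3 -c "
from h import *
plan((679.3,-145.,72.),0.17,1,1)
f=wf(); wover(f,[],(150,130,350,330),3,'pics/w9.png')
f=grab_frame('side'); crop(f,240,150,370,270,6,'pics/s9.png')
"
```

```text
[ 679.5 -144.9   69.2] [-3.1322 -0.0149  0.1698] 25.1 [ 0.4  0.3 -1.5]
1 [[1.0, -0.0002, 0.0, -0.0028, -0.0002]]
```

View pics/s9.png

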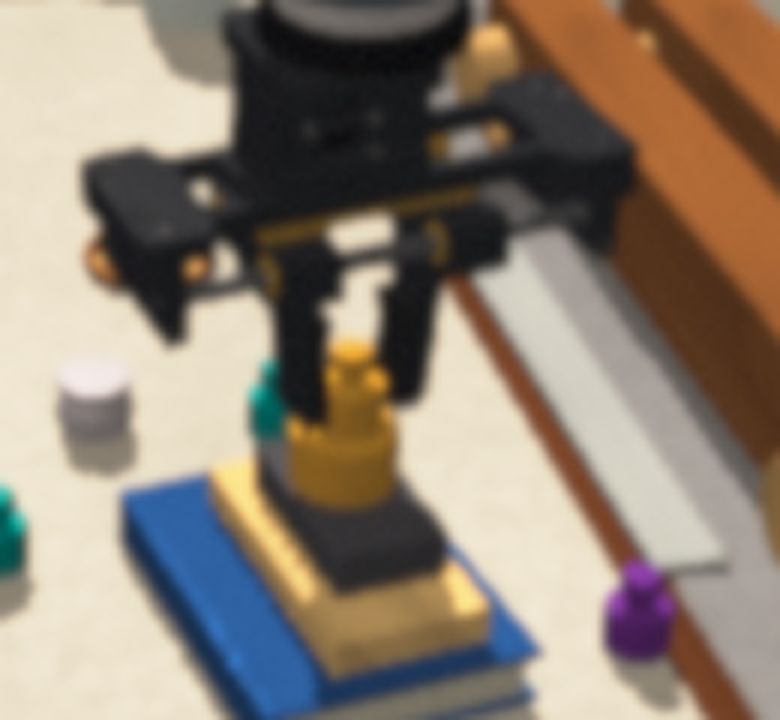

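Emit:
carry_out([
  [0.2,0,0,-0.003,0],
  [0.2,0,0,-0.006,0],
  [0.2,0,0,-0.01,0],
  [0.2,0,0,-0.01,0],
  [0.2,0,0,-0.01,0],
  [0.2,0,0,-0.006,0],
  [0.2,0,0,0,0],
  [0.2,0,0,0,0],
], squeeze=25)

```text
t: 9.78
position: [679.4, -145.8, 120.7]
tcp_rot: [-3.133, -0.017, 0.17]
force: [-0.7, 1.4, -1.0]
width: 24.8
```

```bash
python3 -c "
from h import *
plan((470,-300.,115.),0.17,0.2,12)
f=wf(); wover(f,[],(100,80,400,380),2,'pics/w10.png')
"
```

```text
[ 679.4 -145.8  120.7] [-3.1328 -0.0167  0.1697] 24.8 [-0.7  1.4 -1. ]
12 [[0.2, -0.0194, 0.0097, 0.0005, -0.0], [0.2, -0.0194, 0.0097, 0.0005, -0.0], [0.2, -0.0194, 0.0097, 0.0005, -0.0], [0.2, -0.0194, 0.0097, 0.0005, -0.0], [0.2, -0.0194, 0.0097, 0.0005, -0.0], [0.2, -0.0194, 0.0097, 0.0005, -0.0], [0.2, -0.0194, 0.0097, 0.0005, -0.0], [0.2, -0.0194, 0.0097, 0.0005, -0.0], [0.2, -0.0194, 0.0097, 0.0005, -0.0], [0.2, -0.0194, 0.0097, 0.0005, -0.0], [0.2, -0.0194, 0.0097, 0.0005, -0.0], [0.2, -0.0194, 0.0097, 0.0005, -0.0]]
```

View pics/w10.png

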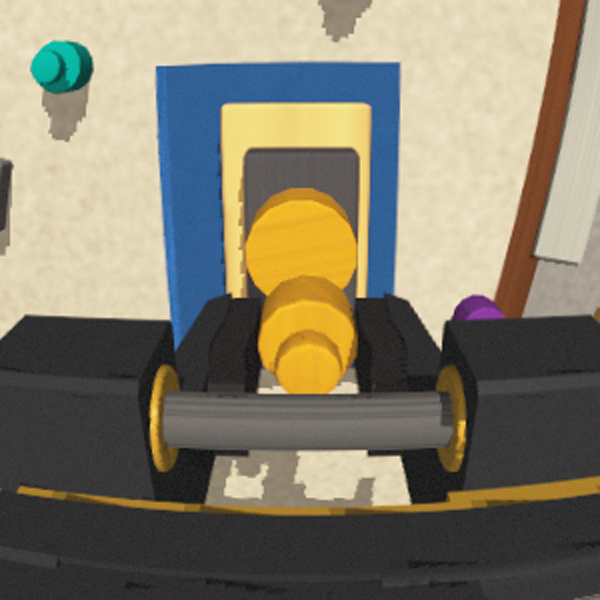

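Emit:
carry_out([
  [0.2,-0.01,0.005,0,0],
  [0.2,-0.018,0.009,0,0],
  [0.2,-0.02,0.0095,0,0],
  [0.2,-0.02,0.0095,0,0],
  [0.2,-0.02,0.0095,0,0],
  [0.2,-0.02,0.0095,0,0],
  [0.2,-0.02,0.0095,0,0],
  [0.2,-0.02,0.0095,0,0],
  [0.2,-0.02,0.0095,0,0],
  [0.2,-0.018,0.009,0,0],
  [0.2,-0.012,0.006,0,0],
  [0.2,-0.006,0.003,0,0],
  [0.2,0,0,0,0],
  [0.2,0,0,0,0],
  [0.2,0,0,0,0],
])

```text
t: 11.08
position: [474.7, -284.1, 110.2]
tcp_rot: [-3.128, -0.006, 0.169]
force: [0.1, 0.1, -1.1]
width: 25.2
```

```bash
python3 -c "
from h import *
plan((460,-312.,115.),0.17,0.2,3)
f=wf(); wover(f,[(circ(457.5,-313,7,25),(0,0,255))],(100,80,400,380),2,'pics/w11.png')
"
```

```text
[ 474.7 -284.1  110.2] [-3.1279 -0.0063  0.1687] 25.2 [ 0.1  0.1 -1.1]
3 [[0.2, -0.0064, 0.0083, -0.0016, -0.0004], [0.2, -0.0064, 0.0083, -0.0016, -0.0004], [0.2, -0.0064, 0.0083, -0.0016, -0.0004]]
```

View pics/w11.png

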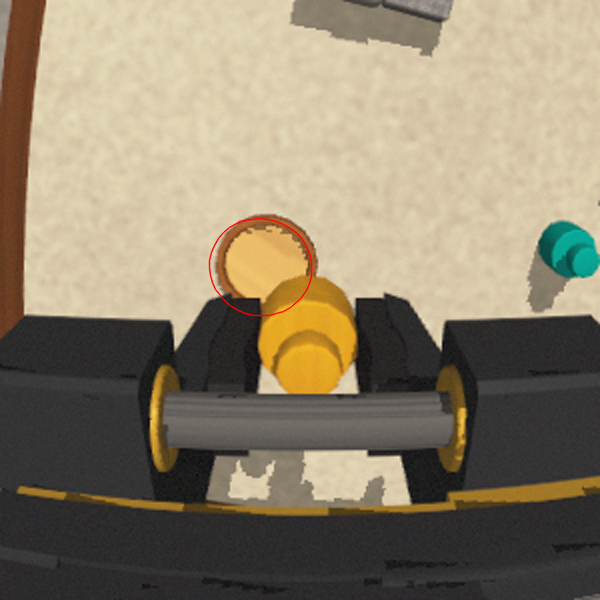

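```bash
python3 -c "
from h import *
f=wf(); f['T'][:3,3]; print(wback(f,np.array([[265,265.5],[213,265],[317,265],[265,214]])/2+[99.5,79.5],7))
plan((459.3,-312.3,60.),0.17,0.2,5)
"
```

```text
[[ 460.1184634  -311.04181299    7.        ]
 [ 434.9523005  -315.15623356    7.        ]
 [ 484.93272216 -306.56664796    7.        ]
 [ 456.28772875 -285.65921438    7.        ]]
[ 475.1 -283.7  110.2] [-3.1278 -0.0064  0.1697] 25.0 [ 0.4 -0.2 -0.7]
5 [[0.2, -0.0041, 0.0051, 0.01, -0.0001], [0.2, -0.0041, 0.0051, 0.01, -0.0001], [0.2, -0.0041, 0.0051, 0.01, -0.0001], [0.2, -0.0041, 0.0051, 0.01, -0.0001], [0.2, -0.0041, 0.0051, 0.01, -0.0001]]
```

Emit:
carry_out([
  [0.2,-0.0034,0.004,0.008,0],
  [0.2,-0.0034,0.004,0.01,0],
  [0.2,-0.0034,0.004,0.01,0],
  [0.2,-0.0034,0.004,0.01,0],
  [0.2,-0.0034,0.004,0.008,0],
  [0.2,0,0,0,0],
  [0.2,0,0,0,0],
  [0.2,0,0,0,0],
  [0.2,0,0,0,0],
])

```text
t: 11.93
position: [461.6, -306.1, 56.6]
tcp_rot: [-3.126, -0.005, 0.173]
force: [-0.2, 1.2, -0.6]
width: 24.8
```

```bash
python3 -c "
from h import *
plan((460.,-311.3,15.),0.17,0.2,8)
f=wf(); wover(f,[(circ(460,-311.3,7,25),(0,0,255))],(100,80,400,380),2,'pics/w12.png')
"
```

```text
[ 461.6 -306.1   56.6] [-3.1259 -0.0047  0.1731] 24.8 [-0.2  1.2 -0.6]
8 [[0.2, -0.0003, 0.0006, 0.0052, 0.0004], [0.2, -0.0003, 0.0006, 0.0052, 0.0004], [0.2, -0.0003, 0.0006, 0.0052, 0.0004], [0.2, -0.0003, 0.0006, 0.0052, 0.0004], [0.2, -0.0003, 0.0006, 0.0052, 0.0004], [0.2, -0.0003, 0.0006, 0.0052, 0.0004], [0.2, -0.0003, 0.0006, 0.0052, 0.0004], [0.2, -0.0003, 0.0006, 0.0052, 0.0004]]
```

View pics/w12.png

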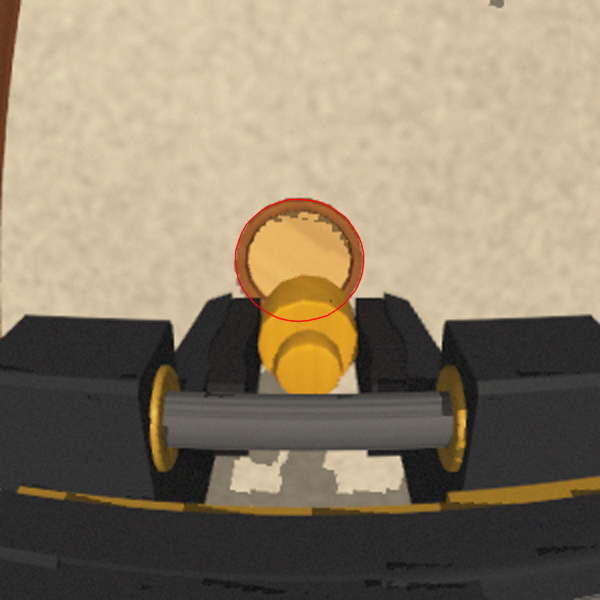

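Emit:
carry_out([
  [0.2,-0.0003,0.0005,0.006,0],
  [0.2,-0.0003,0.0005,0.007,0],
  [0.2,-0.0003,0.0005,0.007,0],
  [0.2,-0.0003,0.0005,0.007,0],
  [0.2,-0.0003,0.0005,0.007,0],
  [0.2,0,0.0005,0.007,0],
  [0.2,0,0.0005,0.006,0],
  [0.2,0,0.0005,0.004,0],
  [0.2,0,0,0,0],
  [0.2,0,0,0,0],
  [0.2,0,0,0,0],
])

```text
t: 12.9
position: [462.0, -309.1, 0.2]
tcp_rot: [-3.126, -0.006, 0.175]
force: [0.2, -0.2, -1.2]
width: 25.2
```

```bash
python3 -c "
from h import *
plan((460.,-311.3,-10.),0.17,0.2,1)
f=wf(); wover(f,[(circ(460,-311.3,7,25),(0,0,255))],(100,80,400,380),2,'pics/w13.png')
"
```

```text
[ 4.620e+02 -3.091e+02  2.000e-01] [-3.1261 -0.0059  0.1747] 25.2 [ 0.2 -0.2 -1.2]
1 [[0.2, -0.0023, 0.0018, 0.0102, 0.0047]]
```

View pics/w13.png

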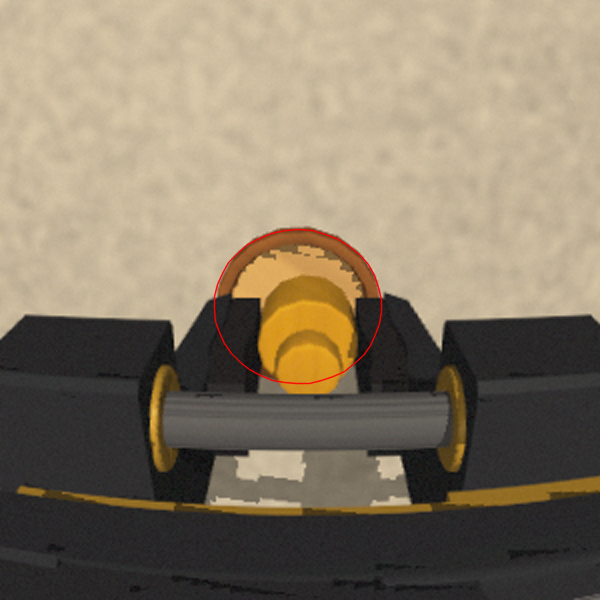

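Emit:
carry_out([
  [0.2,-0.0007,0.0005,0.003,0],
  [0.2,-0.0007,0.0005,0.003,0],
  [0.2,-0.0004,0.0005,0.002,0],
  [0.2,0,0,0.0015,0],
  [0.2,0,0,0,0],
  [0.2,0,0,0,0],
])

```text
t: 13.45
position: [461.2, -311.5, -9.1]
tcp_rot: [-3.128, -0.008, 0.175]
force: [0.0, 0.2, -0.7]
width: 25.4
```

Emit:
carry_out([
  [0.2,-0.0003,0,0.001,0],
  [0.2,-0.0003,0,0.0007,0],
  [0.2,0,0,0,0],
  [0.2,0,0,0,0],
])

```text
t: 13.78
position: [460.7, -311.6, -10.9]
tcp_rot: [-3.128, -0.008, 0.175]
force: [1.0, 0.7, 0.0]
width: 24.9
```

Emit:
carry_out([
  [0.2,0,0,0.0006,0],
  [0.2,0,0,0.0003,0],
  [0.2,0,0,0,0],
  [0.2,0,0,0,0],
])

```text
t: 14.12
position: [460.8, -311.6, -11.8]
tcp_rot: [-3.128, -0.008, 0.175]
force: [-0.3, -0.4, -1.1]
width: 25.3
```

Emit:
carry_out([
  [0.2,0,0,0.0006,0],
  [0.2,0,0,0,0],
  [0.2,0,0,0,0],
])

```text
t: 14.37
position: [461.0, -311.7, -11.7]
tcp_rot: [-3.128, -0.008, 0.175]
force: [0.8, -0.4, -0.6]
width: 25.1
```

```bash
python3 -c "
from h import *
plan((460.,-311.3,-10.),0.17,0.2,1)
f=wf(); wover(f,[(circ(460.5,-311.6,23,13),(0,0,255)),(circ(460.5,-311.6,37,8),(0,0,255))],(150,130,350,330),3,'pics/w14.png')
f=grab_frame('side'); crop(f,150,250,270,350,6,'pics/s14.png')
"
```

```text
[ 461.  -311.7  -11.7] [-3.1278 -0.0085  0.1748] 25.1 [ 0.8 -0.4 -0.6]
1 [[0.2, -0.0009, -0.0005, -0.0017, 0.0048]]
```

View pics/w14.png

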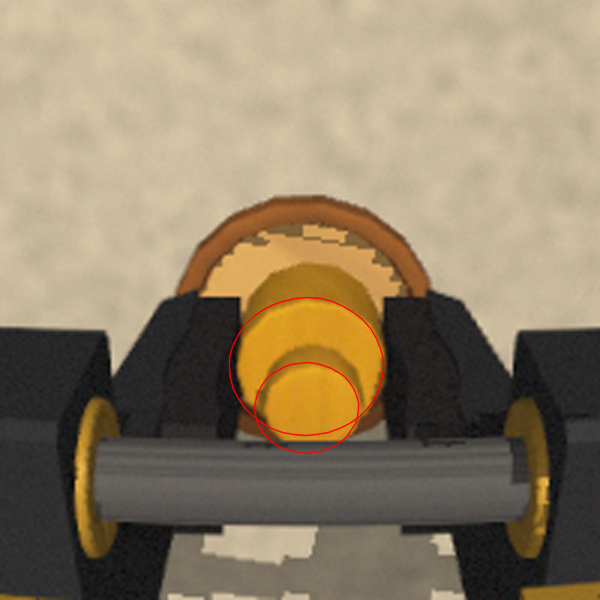

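View pics/s14.png

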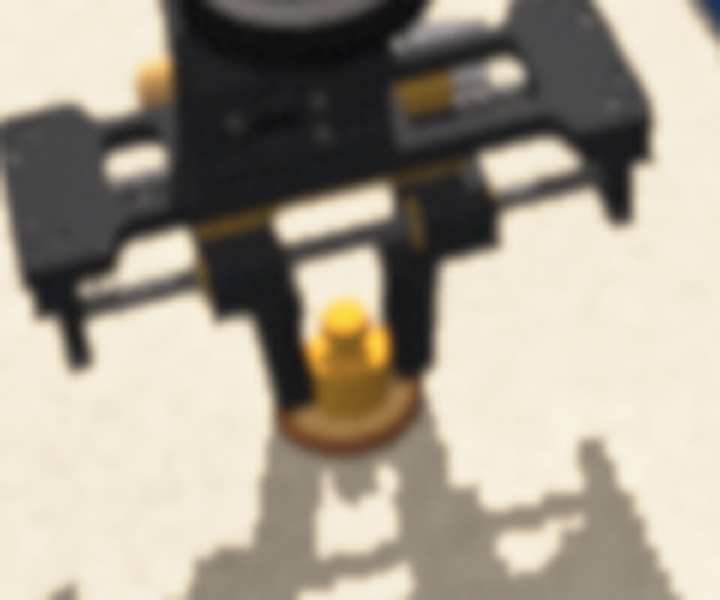

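Emit:
carry_out([
  [0.2,0,0,0.0008,0],
  [0.2,0,0,0.0005,0],
  [0.2,0,0,0,0],
])

```text
t: 14.72
position: [461.0, -311.6, -11.7]
tcp_rot: [-3.127, -0.009, 0.175]
force: [0.4, -0.0, -1.0]
width: 24.8
```

Emit:
carry_out([
  [0.2,0,0,0.0012,0],
])

```text
t: 14.8
position: [461.1, -311.7, -12.1]
tcp_rot: [-3.127, -0.009, 0.174]
force: [-4.6, 4.4, 25.4]
width: 25.3
```

Contact is confirmed (25 N up). I'll relax, then open.

Emit:
carry_out([
  [0.2,0,0,0,0],
  [0.3,0,0,0,0],
  [0.33,0,0,0,0],
  [0.36,0,0,0,0],
  [0.45,0,0,0,0],
  [0.45,0,0,0,0],
  [0.45,0,0,0,0],
])

```text
t: 15.38
position: [461.4, -311.9, -12.3]
tcp_rot: [-3.127, -0.01, 0.175]
force: [0.8, -0.2, 0.0]
width: 39.8
```

```bash
python3 -c "
from h import *
plan((460.,-311.3,80.),0.17,0.45,8)
f=wf(); wover(f,[(circ(460.5,-311.6,23,13),(0,0,255)),(circ(460.5,-311.6,37,8),(0,0,255))],(150,130,350,330),3,'pics/w15.png')
"
```

```text
[ 461.4 -311.9  -12.3] [-3.1272 -0.0095  0.1746] 39.8 [ 0.8 -0.2  0. ]
8 [[0.45, -0.0002, -0.0001, -0.0115, 0.0006], [0.45, -0.0002, -0.0001, -0.0115, 0.0006], [0.45, -0.0002, -0.0001, -0.0115, 0.0006], [0.45, -0.0002, -0.0001, -0.0115, 0.0006], [0.45, -0.0002, -0.0001, -0.0115, 0.0006], [0.45, -0.0002, -0.0001, -0.0115, 0.0006], [0.45, -0.0002, -0.0001, -0.0115, 0.0006], [0.45, -0.0002, -0.0001, -0.0115, 0.0006]]
```

View pics/w15.png

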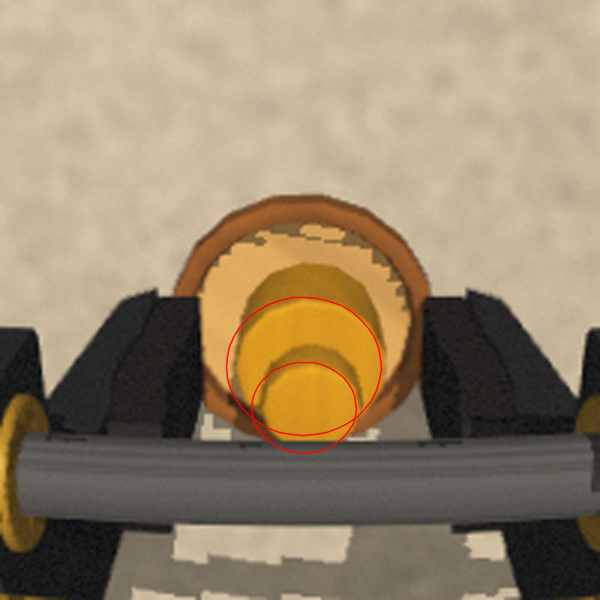

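Emit:
carry_out([
  [0.45,0,0,-0.004,0],
  [0.45,0,0,-0.008,0],
  [0.45,0,0,-0.014,0],
  [0.6,0,0,-0.018,0],
  [0.8,0,0,-0.018,0],
  [0.8,0,0,-0.018,0],
  [0.8,0.01,-0.005,-0.018,0],
  [0.8,0.018,-0.009,-0.014,0],
  [0.8,0.02,-0.01,-0.006,0],
  [0.8,0.02,-0.01,0,0],
  [0.8,0.02,-0.01,0,0],
  [0.8,0.02,-0.01,0,0],
  [0.8,0.02,-0.01,0,0],
  [0.8,0.02,-0.01,0,0],
  [0.8,0.02,-0.01,0,0],
  [0.8,0.018,-0.009,0,0],
  [0.8,0.01,-0.005,0,0],
  [0.8,0.005,-0.003,0,0],
  [0.8,0,0,0,0],
  [0.8,0,0,0,0],
])

```text
t: 17.1
position: [647.5, -177.0, 128.6]
tcp_rot: [-3.131, -0.015, 0.167]
force: [-0.4, -0.7, -0.7]
width: 70.6
```

```bash
python3 -c "
from h import *
plan((678.,-144.3,120.),0.17,0.8,3)
"
```

```text
[ 647.5 -177.   128.6] [-3.1307 -0.0152  0.1668] 70.6 [-0.4 -0.7 -0.7]
3 [[0.8, 0.0118, -0.0091, 0.0029, -0.0011], [0.8, 0.0118, -0.009, 0.0029, -0.0011], [0.8, 0.0118, -0.009, 0.0029, -0.0011]]
```

Emit:
carry_out([
  [0.8,0.01,-0.007,0.003,0],
  [0.8,0.01,-0.007,0.005,0],
  [0.8,0.007,-0.005,0.007,0],
  [0.8,0.002,-0.002,0.008,0],
  [0.8,0,0,0.008,0],
  [0.8,0,0,0.006,0],
  [0.8,0,0,0.004,0],
  [0.8,0,0,0,0],
  [0.8,0,0,0,0],
  [0.8,0,0,0,0],
])

```text
t: 17.93
position: [671.0, -152.6, 82.0]
tcp_rot: [-3.131, -0.009, 0.161]
force: [-0.2, 0.2, -0.2]
width: 70.2
```

```bash
python3 -c "
from h import *
plan((678.,-144.3,45.5),0.17,0.8,8)
f=wf(); wover(f,[(circ(678,-144.3,84,21),(255,255,0)),(rect(679.4,-150.2,60,46,80,.168),(0,255,0)),(rect(677.5,-152.7,40,64,120,.168),(0,0,255))],(100,80,400,380),2,'pics/w16.png')
"
```

```text
[ 671.  -152.6   82. ] [-3.1308 -0.0094  0.1607] 70.2 [-0.2  0.2 -0.2]
8 [[0.8, 0.001, -0.0009, 0.0046, -0.0012], [0.8, 0.001, -0.0009, 0.0046, -0.0012], [0.8, 0.001, -0.0009, 0.0046, -0.0012], [0.8, 0.001, -0.0009, 0.0046, -0.0012], [0.8, 0.001, -0.0009, 0.0046, -0.0012], [0.8, 0.001, -0.0009, 0.0046, -0.0012], [0.8, 0.001, -0.0009, 0.0046, -0.0012], [0.8, 0.001, -0.0009, 0.0046, -0.0012]]
```

View pics/w16.png

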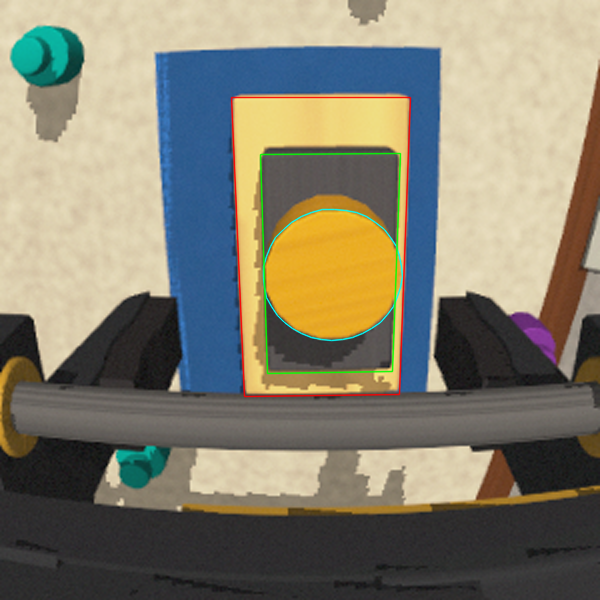

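Emit:
carry_out([
  [0.8,0.0012,-0.001,0.002,-0.001],
  [0.8,0.0012,-0.001,0.004,-0.001],
  [0.8,0.0012,-0.001,0.004,-0.001],
  [0.8,0.001,-0.001,0.004,-0.001],
  [0.8,0.001,-0.001,0.004,-0.001],
  [0.8,0,-0.0006,0.003,0],
  [0.8,0,0,0.002,0],
  [0.8,0,0,0,0],
  [0.8,0,0,0,0],
  [0.8,0,0,0,0],
])

```text
t: 18.82
position: [677.0, -145.6, 57.7]
tcp_rot: [-3.132, -0.011, 0.166]
force: [-0.3, 0.2, 0.0]
width: 70.6
```

```bash
python3 -c "
from h import *
plan((678.,-144.3,45.5),0.17,0.8,6)
"
```

```text
[ 677.  -145.6   57.7] [-3.1315 -0.0113  0.1659] 70.6 [-0.3  0.2  0. ]
6 [[0.8, 0.0002, -0.0002, 0.002, -0.0007], [0.8, 0.0002, -0.0002, 0.002, -0.0007], [0.8, 0.0002, -0.0002, 0.002, -0.0007], [0.8, 0.0002, -0.0002, 0.002, -0.0007], [0.8, 0.0002, -0.0002, 0.002, -0.0007], [0.8, 0.0002, -0.0002, 0.002, -0.0007]]
```

Emit:
carry_out([
  [0.8,0.0003,-0.0002,0.002,-0.0007],
  [0.8,0.0003,-0.0002,0.002,-0.0007],
  [0.75,0.0003,-0.0002,0.002,-0.0007],
  [0.7,0,-0.0002,0.002,0],
  [0.65,0,-0.0002,0.002,0],
  [0.6,0,0,0.0015,0],
  [0.6,0,0,0,0],
  [0.55,0,0,0,0],
  [0.52,0,0,0,0],
  [0.52,0,0,0,0],
])

```text
t: 19.65
position: [678.1, -144.6, 45.5]
tcp_rot: [-3.132, -0.012, 0.168]
force: [0.2, -0.5, 0.1]
width: 45.9
```

```bash
python3 -c "
from h import *
plan((678.,-144.3,45.5),0.17,0.8,1)
f=wf(); wover(f,[],(100,80,400,380),2,'pics/w17.png')
f=grab_frame('side'); crop(f,240,150,370,270,6,'pics/s17.png')
"
```

```text
[ 678.1 -144.6   45.5] [-3.132  -0.0119  0.1679] 45.9 [ 0.2 -0.5  0.1]
1 [[0.8, -0.0001, -0.0003, 0.0, -0.0021]]
```

View pics/w17.png

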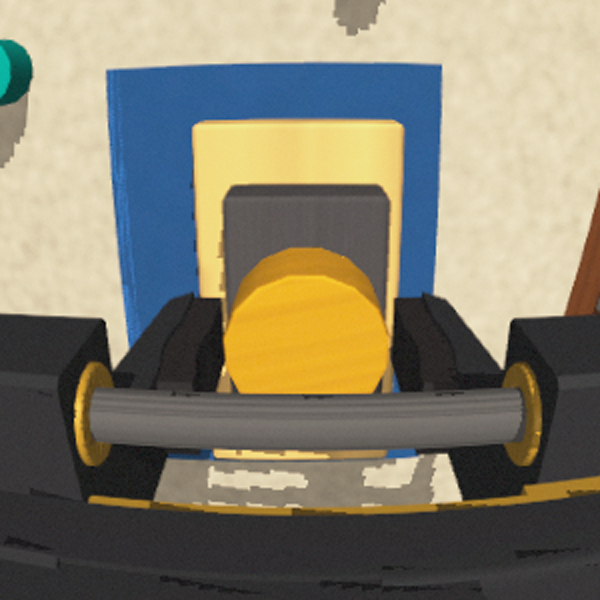

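View pics/s17.png

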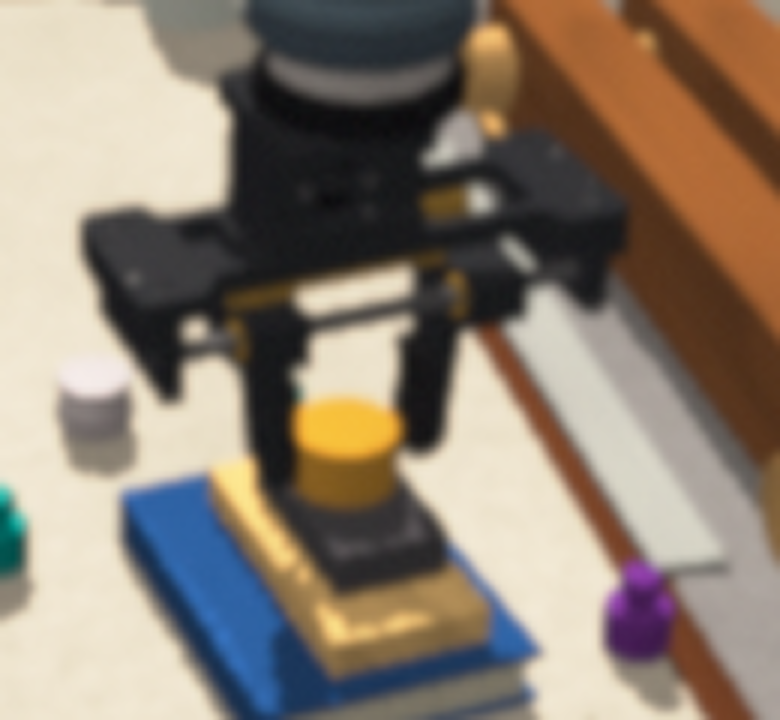

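Emit:
carry_out([
  [0.4,0,0,0,0],
  [0.4,0,0,0,0],
  [0.4,0,0,0,0],
  [0.4,0,0,0,0],
  [0.4,0,0,0,0],
  [0.4,0,0,-0.002,0],
  [0.4,0,0,-0.004,0],
  [0.4,0,0,-0.008,0],
  [0.4,0,0,-0.01,0],
  [0.4,0,0,-0.01,0],
  [0.4,0,0,-0.008,0],
  [0.4,0,0,-0.004,0],
  [0.4,0,0,0,0],
  [0.4,0,0,0,0],
], squeeze=35)

```text
t: 20.92
position: [677.3, -145.2, 97.3]
tcp_rot: [-3.132, -0.012, 0.168]
force: [-0.3, 0.0, -2.1]
width: 41.1
```

```bash
python3 -c "
from h import *
plan((658.,120,100.),0.17,0.4,14)
f=wf(); wover(f,[],(100,80,400,380),2,'pics/w18.png')
"
```

```text
[ 677.3 -145.2   97.3] [-3.1319 -0.0121  0.1677] 41.1 [-0.3  0.  -2.1]
14 [[0.4, 0.0018, -0.0189, -0.0002, -0.0002], [0.4, 0.0018, -0.0189, -0.0002, -0.0002], [0.4, 0.0018, -0.0189, -0.0002, -0.0002], [0.4, 0.0018, -0.0189, -0.0002, -0.0002], [0.4, 0.0018, -0.0189, -0.0002, -0.0002], [0.4, 0.0018, -0.0189, -0.0002, -0.0002], [0.4, 0.0018, -0.0189, -0.0002, -0.0002], [0.4, 0.0018, -0.0189, -0.0002, -0.0002], [0.4, 0.0018, -0.0189, -0.0002, -0.0002], [0.4, 0.0018, -0.0189, -0.0002, -0.0002], [0.4, 0.0018, -0.0189, -0.0002, -0.0002], [0.4, 0.0018, -0.0189, -0.0002, -0.0002], [0.4, 0.0018, -0.0189, -0.0002, -0.0002], [0.4, 0.0018, -0.0189, -0.0002, -0.0002]]
```

View pics/w18.png

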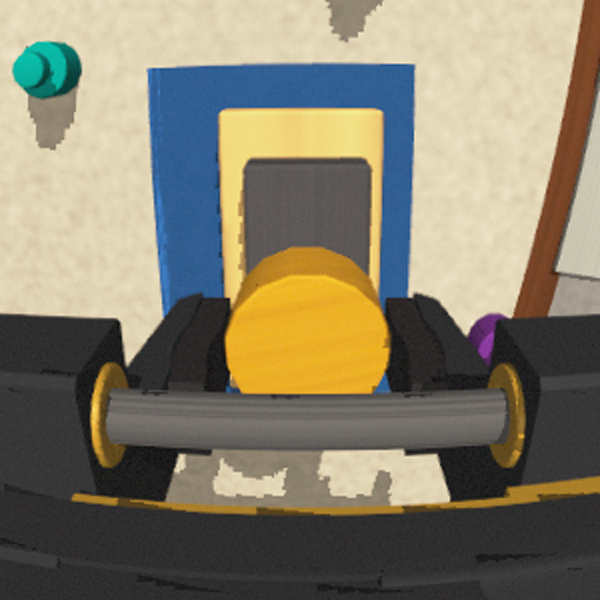

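Emit:
carry_out([
  [0.4,0.001,-0.006,0,0],
  [0.4,0.0015,-0.012,0,0],
  [0.4,0.0018,-0.018,0,0],
  [0.4,0.0018,-0.019,0,0],
  [0.4,0.0018,-0.019,0,0],
  [0.4,0.0018,-0.019,0,0],
  [0.4,0.0018,-0.019,0,0],
  [0.4,0.0018,-0.019,0,0],
  [0.4,0.0018,-0.019,0,0],
  [0.4,0.0018,-0.019,0,0],
  [0.4,0.0018,-0.019,0,0],
  [0.4,0.0018,-0.019,0,0],
  [0.4,0.0015,-0.015,0,0],
  [0.4,0.001,-0.01,0,0],
  [0.4,0,-0.005,0,0],
  [0.4,0,0,0,0],
  [0.4,0,0,0,0],
  [0.4,0,0,0,0],
])

```text
t: 22.47
position: [649.4, 122.1, 91.4]
tcp_rot: [-3.124, 0.003, 0.177]
force: [-0.6, -1.2, -1.8]
width: 41.1
```

```bash
python3 -c "
from h import *
plan((658.,133,100.),0.17,0.4,3)
f=wf(); wover(f,[(circ(657.8,133,7,33),(0,0,255))],(100,80,400,380),2,'pics/w19.png')
"
```

```text
[649.4 122.1  91.4] [-3.124e+00  2.600e-03  1.773e-01] 41.1 [-0.6 -1.2 -1.8]
3 [[0.4, 0.0035, -0.0031, -0.0029, 0.0024], [0.4, 0.0034, -0.0031, -0.0029, 0.0024], [0.4, 0.0034, -0.0031, -0.0029, 0.0024]]
```

View pics/w19.png

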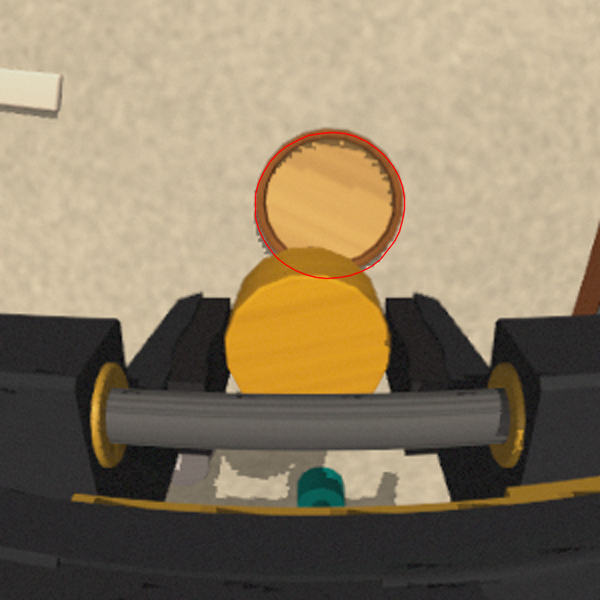

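Emit:
carry_out([
  [0.4,0.002,-0.0025,0.004,0.001],
  [0.4,0.002,-0.0025,0.008,0.001],
  [0.4,0.002,-0.0025,0.009,0.001],
  [0.4,0.002,-0.0015,0.009,0.001],
  [0.4,0.0015,0,0.009,0.001],
  [0.4,0,0,0.007,0],
  [0.4,0,0,0.004,0],
  [0.4,0,0,0,0],
  [0.4,0,0,0,0],
  [0.4,0,0,0,0],
])

```text
t: 23.35
position: [657.5, 128.7, 34.0]
tcp_rot: [-3.127, 0.006, 0.165]
force: [0.2, 0.8, -2.0]
width: 41.1
```

```bash
python3 -c "
from h import *
plan((657.4,134.3,-5.),0.17,0.4,8)
f=wf(); wover(f,[(circ(657.4,134.3,7,33),(0,0,255))],(100,80,400,380),2,'pics/w20.png')
"
```

```text
[657.5 128.7  34. ] [-3.1268  0.0057  0.165 ] 41.1 [ 0.2  0.8 -2. ]
8 [[0.4, 0.0001, -0.0007, 0.0049, -0.0006], [0.4, 0.0001, -0.0007, 0.0049, -0.0006], [0.4, 0.0001, -0.0007, 0.0049, -0.0006], [0.4, 0.0001, -0.0007, 0.0049, -0.0006], [0.4, 0.0001, -0.0007, 0.0049, -0.0006], [0.4, 0.0001, -0.0007, 0.0049, -0.0006], [0.4, 0.0001, -0.0007, 0.0049, -0.0006], [0.4, 0.0001, -0.0007, 0.0049, -0.0006]]
```

View pics/w20.png

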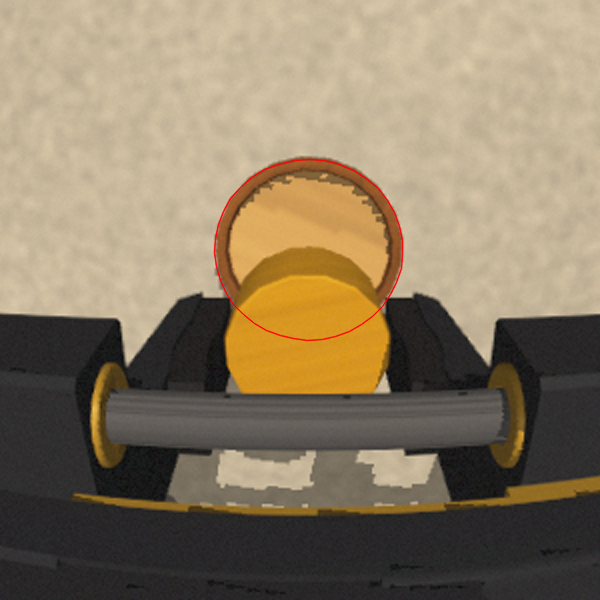

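Emit:
carry_out([
  [0.4,0,-0.0007,0.003,0],
  [0.4,0,-0.0008,0.006,0],
  [0.4,0,-0.0008,0.006,0],
  [0.4,0,-0.0008,0.006,0],
  [0.4,0,-0.0007,0.006,0],
  [0.4,0,-0.0005,0.004,0],
  [0.4,0,-0.0005,0.002,0],
  [0.4,0,0,0,0],
  [0.4,0,0,0,0],
  [0.4,0,0,0,0],
])

```text
t: 24.23
position: [657.1, 134.9, -1.5]
tcp_rot: [-3.126, 0.004, 0.165]
force: [-1.4, 0.9, -2.4]
width: 41.1
```

```bash
python3 -c "
from h import *
plan((657.4,134.6,-10.),0.17,0.4,6)
f=wf(); wover(f,[(circ(657.4,134.6,7,33),(0,0,255))],(100,80,400,380),2,'pics/w21.png')
"
```

```text
[657.1 134.9  -1.5] [-3.1264  0.0039  0.1653] 41.1 [-1.4  0.9 -2.4]
6 [[0.4, 0.0, 0.0001, 0.0014, -0.0008], [0.4, 0.0, 0.0001, 0.0014, -0.0008], [0.4, 0.0, 0.0001, 0.0014, -0.0008], [0.4, 0.0, 0.0001, 0.0014, -0.0008], [0.4, 0.0, 0.0001, 0.0014, -0.0008], [0.4, 0.0, 0.0001, 0.0014, -0.0008]]
```

View pics/w21.png

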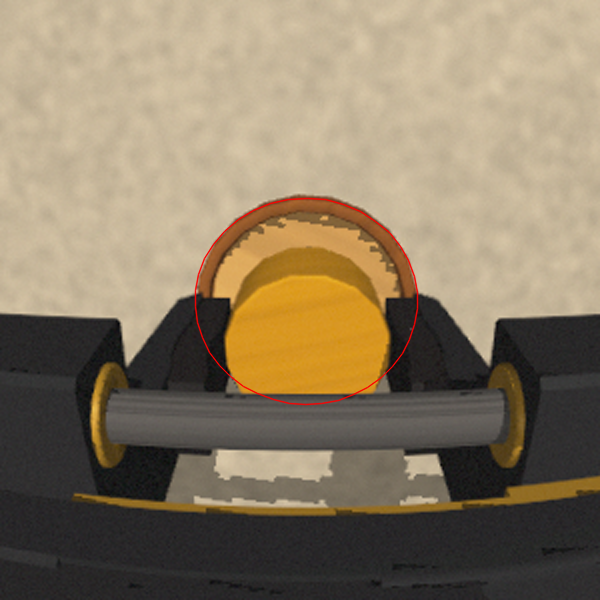

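Centred. I'll lower it now.

Emit:
carry_out([
  [0.4,0,0,0.002,0],
  [0.4,0,0,0.002,0],
  [0.4,0,0,0.0015,0],
  [0.4,0,0,0.001,0],
  [0.4,0,0,0.001,0],
  [0.4,0,0,0.0005,0],
])

```text
t: 24.78
position: [658.0, 134.9, -9.1]
tcp_rot: [-3.126, 0.002, 0.165]
force: [-0.4, 0.3, -2.0]
width: 41.2
```

Emit:
carry_out([
  [0.4,0,0,0.0005,0],
  [0.4,0,0,0.0005,0],
])

```text
t: 24.95
position: [658.0, 134.9, -10.2]
tcp_rot: [-3.126, 0.002, 0.165]
force: [0.0, 0.4, -1.7]
width: 40.9
```

Emit:
carry_out([
  [0.4,0,0,0.0006,0],
  [0.4,0,0,0.0006,0],
])

```text
t: 25.12
position: [658.1, 135.0, -11.2]
tcp_rot: [-3.126, 0.002, 0.165]
force: [-2.9, -0.5, 5.6]
width: 41.0
```

Emit:
carry_out([
  [0.4,0,0,0.0007,0],
])

```text
t: 25.2
position: [658.1, 135.0, -11.3]
tcp_rot: [-3.126, 0.002, 0.165]
force: [-4.2, -0.9, 8.4]
width: 40.9
```

Emit:
carry_out([
  [0.4,0,0,0.0006,0],
  [0.4,0,0,0,0],
  [0.49,0,0,0,0],
  [0.5,0,0,0,0],
  [0.52,0,0,0,0],
  [0.6,0,0,0,0],
  [0.6,0,0,0,0],
  [0.6,0,0,0,0],
])

```text
t: 25.87
position: [659.9, 135.2, -10.4]
tcp_rot: [-3.126, -0.001, 0.165]
force: [-0.4, 0.2, -0.2]
width: 52.7
```

```bash
python3 -c "
from h import *
plan((657.4,134.6,-10.),0.17,0.4,1)
f=wf(); wover(f,[(circ(657.4,134.6,7,33),(0,0,255))],(100,80,400,380),2,'pics/w22.png')
"
```

```text
[659.9 135.2 -10.4] [-3.126e+00 -1.500e-03  1.648e-01] 52.7 [-0.4  0.2 -0.2]
1 [[0.4, -0.0025, 0.0002, -0.0004, -0.0052]]
```

View pics/w22.png

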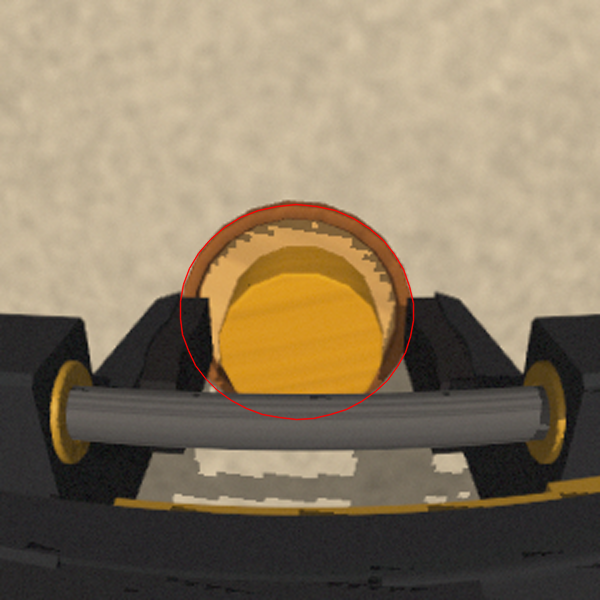

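Emit:
carry_out([
  [0.62,0,0,-0.003,0],
  [0.65,0,0,-0.007,0],
  [0.7,0,0,-0.012,0],
  [0.8,0,0,-0.018,0],
  [0.85,0,0,-0.02,0],
  [0.85,0,0.005,-0.02,0],
  [0.85,-0.001,0.012,-0.015,0],
  [0.85,-0.0015,0.018,-0.008,0],
  [0.85,-0.002,0.02,-0.002,0],
  [0.85,-0.002,0.02,0,0],
  [0.85,-0.002,0.02,0,0],
  [0.85,-0.002,0.02,0,0],
  [0.85,-0.002,0.02,0,0],
  [0.85,-0.002,0.02,0,0],
  [0.85,-0.002,0.02,0,0],
  [0.85,-0.002,0.02,0,0],
  [0.85,-0.002,0.02,0,0],
  [0.85,-0.002,0.02,0,0],
  [0.85,-0.002,0.015,0,0],
  [0.85,0,0.007,0,0],
])

```text
t: 27.58
position: [678.1, -147.5, 109.9]
tcp_rot: [-3.13, -0.01, 0.161]
force: [-0.4, 0.2, 0.3]
width: 74.8
```

Emit:
carry_out([
  [0.85,0,0,0,0],
  [0.85,0,0,0,0],
  [0.85,0,0,0,0],
])

```text
t: 27.83
position: [677.3, -151.2, 110.7]
tcp_rot: [-3.131, -0.01, 0.156]
force: [0.2, -0.0, 0.4]
width: 75.0
```

```bash
python3 -c "
from h import *
plan((679.4,-150.2,70.),0.168,0.85,4)
f=wf(); wover(f,[(rect(679.4,-150.2,60,46,80,.168),(0,255,0)),(rect(677.5,-152.7,40,64,120,.168),(0,0,255))],(100,80,400,380),2,'pics/w23.png')
"
```

```text
[ 677.3 -151.2  110.7] [-3.1308 -0.0095  0.1564] 75.0 [ 0.2 -0.   0.4]
4 [[0.85, 0.0006, -0.0002, 0.0102, -0.0029], [0.85, 0.0006, -0.0002, 0.0102, -0.0029], [0.85, 0.0006, -0.0002, 0.0102, -0.0029], [0.85, 0.0006, -0.0002, 0.0102, -0.0029]]
```

View pics/w23.png

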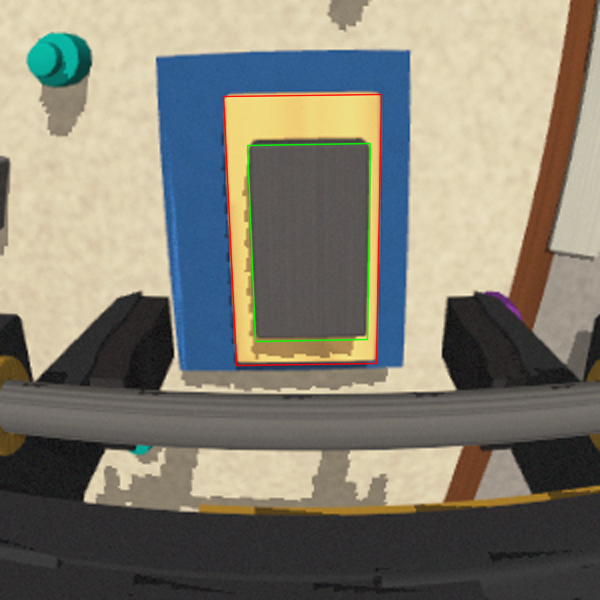

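Emit:
carry_out([
  [0.85,0.0004,0,0.005,-0.002],
  [0.85,0.0004,0,0.008,-0.002],
  [0.85,0.0004,0,0.01,-0.002],
  [0.85,0.0004,0,0.01,-0.002],
  [0.85,0.0002,0,0.01,0],
  [0.85,0,0,0.009,0],
  [0.85,0,0,0.006,0],
  [0.85,0,0,0.003,0],
  [0.85,0,0,0,0],
  [0.85,0,0,0,0],
  [0.85,0,0,0,0],
])

```text
t: 28.8
position: [678.9, -142.6, 40.2]
tcp_rot: [-3.126, -0.006, 0.173]
force: [0.1, 0.6, -0.2]
width: 75.0
```

```bash
python3 -c "
from h import *
plan((679.4,-149.9,25.5),0.168,0.85,6)
"
```

```text
[ 678.9 -142.6   40.2] [-3.1263 -0.0061  0.1729] 75.0 [ 0.1  0.6 -0.2]
6 [[0.85, -0.0001, 0.0012, 0.0024, 0.0008], [0.85, -0.0001, 0.0012, 0.0024, 0.0008], [0.85, -0.0001, 0.0012, 0.0024, 0.0008], [0.85, -0.0001, 0.0012, 0.0024, 0.0008], [0.85, -0.0001, 0.0012, 0.0024, 0.0008], [0.85, -0.0001, 0.0012, 0.0024, 0.0008]]
```

Emit:
carry_out([
  [0.85,0,0.001,0.002,0.0005],
  [0.85,0,0.001,0.0025,0.0005],
  [0.85,0,0.001,0.0025,0.0005],
  [0.85,0,0.001,0.0025,0.0005],
  [0.8,0,0.001,0.0025,0.0005],
  [0.7,0,0.0005,0.001,0],
  [0.62,0,0,0,0],
  [0.58,0,0,0,0],
  [0.58,0,0,0,0],
])

```text
t: 29.55
position: [681.4, -149.4, 27.7]
tcp_rot: [-3.128, -0.009, 0.169]
force: [-0.9, -0.5, -0.5]
width: 51.7
```

```bash
python3 -c "
from h import *
plan((679.4,-149.9,25.5),0.168,0.85,1)
f=wf(); wover(f,[(rect(679.4,-149.9,60,46,80,.168),(0,255,0))],(100,80,400,380),2,'pics/w24.png')
f=grab_frame('side'); crop(f,240,150,370,270,6,'pics/s24.png')
"
```

```text
[ 681.4 -149.4   27.7] [-3.1277 -0.0092  0.1694] 51.7 [-0.9 -0.5 -0.5]
1 [[0.85, -0.0021, 0.0001, 0.0022, 0.0014]]
```

View pics/w24.png

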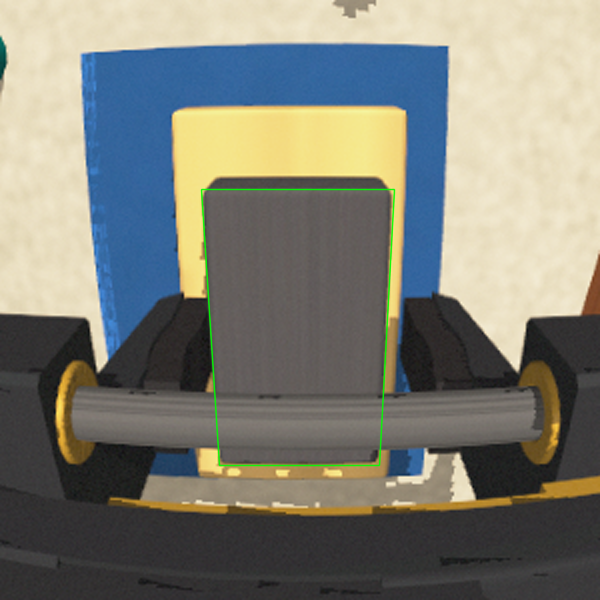

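View pics/s24.png

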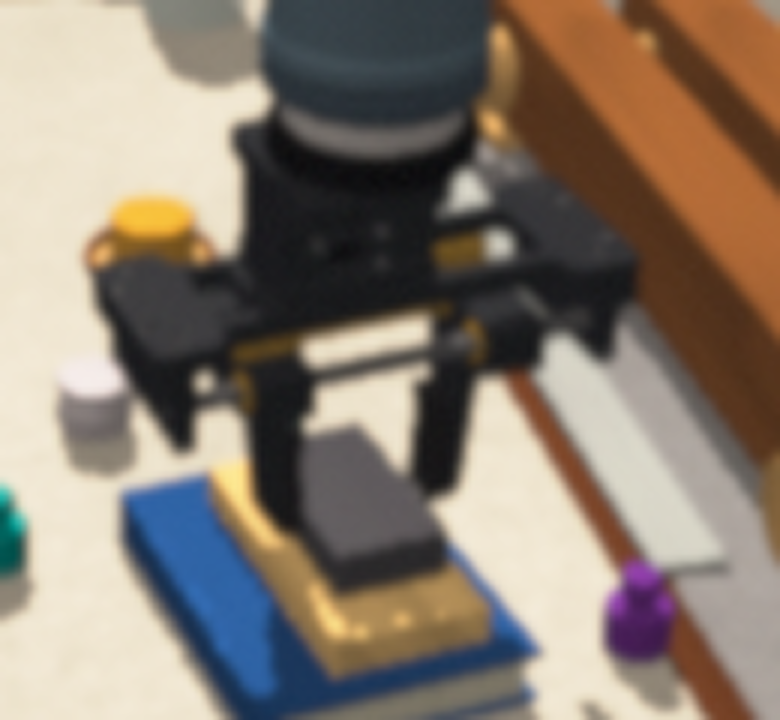

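Emit:
carry_out([
  [0.58,-0.001,0,0.001,0],
  [0.58,-0.001,0,0.0008,0],
  [0.58,0,0,0,0],
  [0.58,0,0,0,0],
])

```text
t: 29.98
position: [679.4, -149.6, 26.1]
tcp_rot: [-3.128, -0.01, 0.17]
force: [0.6, 0.2, 0.1]
width: 51.3
```

Emit:
carry_out([
  [0.52,0,0,0,0],
  [0.45,0,0,0,0],
  [0.45,0,0,0,0],
  [0.45,0,0,0,0],
  [0.45,0,0,0,0],
], squeeze=55)

```text
t: 30.4
position: [679.1, -149.6, 26.0]
tcp_rot: [-3.128, -0.009, 0.17]
force: [-0.6, -0.3, -0.1]
width: 45.1
```

Emit:
carry_out([
  [0.45,0,0,-0.001,0],
  [0.45,0,0,-0.003,0],
  [0.45,0,0,-0.006,0],
  [0.45,0,0,-0.008,0],
  [0.45,0,0,-0.008,0],
  [0.45,0,0,-0.006,0],
  [0.45,0,0,-0.003,0],
  [0.45,0,0,0,0],
  [0.45,0,0,0,0],
])

```text
t: 31.15
position: [675.8, -148.9, 61.7]
tcp_rot: [-3.125, -0.003, 0.17]
force: [-1.0, -0.8, -6.0]
width: 45.3
```

```bash
python3 -c "
from h import *
plan((445,-20,75),0.07,0.45,14)
f=wf(); wover(f,[(rect(677.5,-152.7,40,64,120,.168),(0,0,255))],(100,80,400,380),2,'pics/w25.png')
f=grab_frame('side'); crop(f,240,150,370,270,6,'pics/s25.png')
"
```

```text
[ 675.8 -148.9   61.7] [-3.1249e+00 -3.1000e-03  1.6990e-01] 45.3 [-1.  -0.8 -6. ]
14 [[0.45, -0.0147, -0.0119, -0.001, 0.0071], [0.45, -0.0148, -0.0118, -0.001, 0.0071], [0.45, -0.0149, -0.0116, -0.001, 0.0071], [0.45, -0.0149, -0.0115, -0.001, 0.0071], [0.45, -0.015, -0.0114, -0.001, 0.0071], [0.45, -0.0151, -0.0113, -0.001, 0.0071], [0.45, -0.0152, -0.0112, -0.001, 0.0071], [0.45, -0.0153, -0.0111, -0.001, 0.0071], [0.45, -0.0153, -0.011, -0.001, 0.0071], [0.45, -0.0154, -0.0109, -0.001, 0.0071], [0.45, -0.0155, -0.0108, -0.001, 0.0071], [0.45, -0.0156, -0.0107, -0.001, 0.0071], [0.45, -0.0157, -0.0106, -0.001, 0.0071], [0.45, -0.0157, -0.0104, -0.001, 0.0071]]
```

View pics/w25.png

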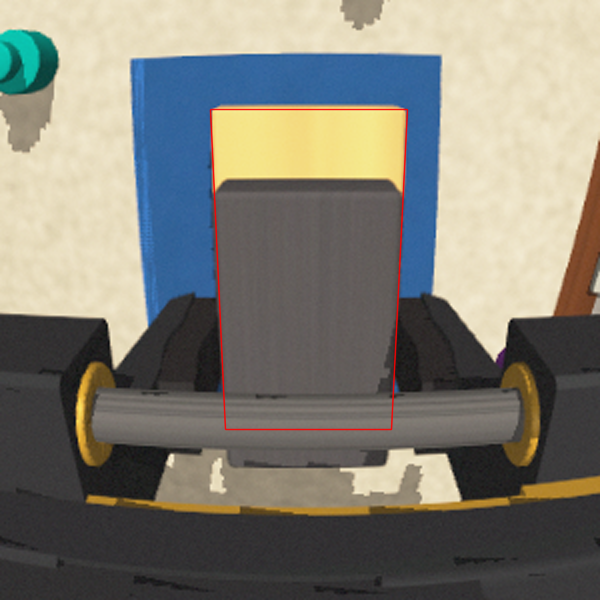

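View pics/s25.png

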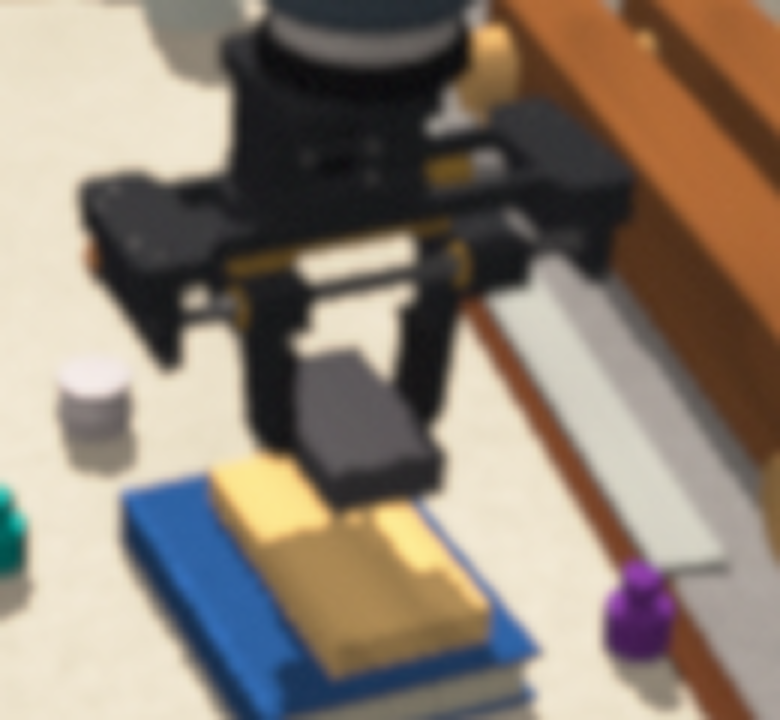

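Emit:
carry_out([
  [0.45,-0.004,-0.003,-0.004,0.003],
  [0.45,-0.009,-0.007,-0.005,0.006],
  [0.45,-0.014,-0.011,-0.005,0.007],
  [0.45,-0.015,-0.011,-0.003,0.007],
  [0.45,-0.015,-0.011,-0.001,0.007],
  [0.45,-0.015,-0.011,-0.001,0.007],
  [0.45,-0.015,-0.011,-0.001,0.007],
  [0.45,-0.015,-0.011,0,0.007],
  [0.45,-0.015,-0.011,0,0.007],
  [0.45,-0.015,-0.011,0,0.007],
  [0.45,-0.015,-0.01,0,0.007],
  [0.45,-0.015,-0.009,0,0.007],
  [0.45,-0.015,-0.008,0,0.006],
  [0.45,-0.012,-0.006,0,0.004],
  [0.45,-0.008,-0.003,0,0.002],
  [0.45,-0.004,0,0,0],
  [0.45,0,0,0,0],
  [0.45,0,0,0,0],
  [0.45,0,0,0,0],
])

```text
t: 32.83
position: [445.2, -35.0, 86.4]
tcp_rot: [-3.123, -0.003, 0.071]
force: [0.7, 0.2, -7.0]
width: 45.4
```

```bash
python3 -c "
from h import *
plan((440.3,-0.3,75),0.073,0.45,4)
f=wf(); wover(f,[(rect(440.3,-.3,7,70,104,.073),(0,0,255))],(100,80,400,380),2,'pics/w26.png')
f=grab_frame('top'); over(f,[(rect(438.3,-1.8,7,70,104,.073),(0,0,255))],(200,220,310,300),7,'pics/t26.png')
"
```

```text
[445.2 -35.   86.4] [-3.1229 -0.0033  0.0713] 45.4 [ 0.7  0.2 -7. ]
4 [[0.45, -0.0006, -0.0087, 0.0029, -0.0004], [0.45, -0.0006, -0.0087, 0.0029, -0.0004], [0.45, -0.0006, -0.0087, 0.0029, -0.0004], [0.45, -0.0006, -0.0087, 0.0029, -0.0004]]
```

View pics/w26.png

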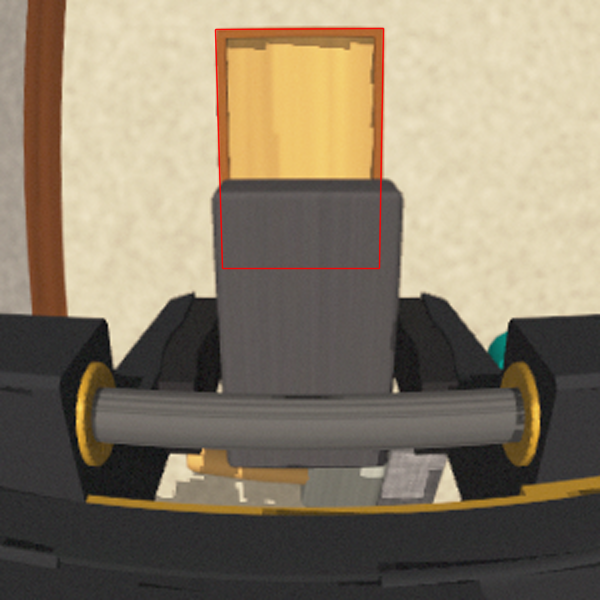

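Emit:
carry_out([
  [0.45,-0.0005,-0.005,0.002,0],
  [0.45,-0.0005,-0.007,0.004,0],
  [0.45,-0.0005,-0.007,0.006,0],
  [0.45,-0.0005,-0.006,0.007,0],
  [0.45,0,-0.003,0.008,0],
  [0.45,0,-0.001,0.008,0],
  [0.45,0,0,0.006,0],
  [0.45,0,0,0.003,0],
  [0.45,0,0,0,0],
  [0.45,0,0,0,0],
  [0.45,0,0,0,0],
])

```text
t: 33.85
position: [442.0, -2.3, 36.7]
tcp_rot: [-3.124, -0.002, 0.072]
force: [-0.4, 0.2, -6.8]
width: 45.5
```

```bash
python3 -c "
from h import *
plan((440.3,-0.3,0),0.073,0.45,8)
f=wf(); wover(f,[(rect(440.3,-.3,7,70,104,.073),(0,0,255)),(rect(440.3,-.3,3,62,96,.073),(0,0,255))],(100,80,400,380),2,'pics/w27.png')
"
```

```text
[442.   -2.3  36.7] [-3.1238e+00 -2.2000e-03  7.1800e-02] 45.5 [-0.4  0.2 -6.8]
8 [[0.45, -0.0002, -0.0003, 0.0046, -0.0001], [0.45, -0.0002, -0.0003, 0.0046, -0.0001], [0.45, -0.0002, -0.0003, 0.0046, -0.0001], [0.45, -0.0002, -0.0003, 0.0046, -0.0001], [0.45, -0.0002, -0.0003, 0.0046, -0.0001], [0.45, -0.0002, -0.0003, 0.0046, -0.0001], [0.45, -0.0002, -0.0003, 0.0046, -0.0001], [0.45, -0.0002, -0.0003, 0.0046, -0.0001]]
```

View pics/w27.png

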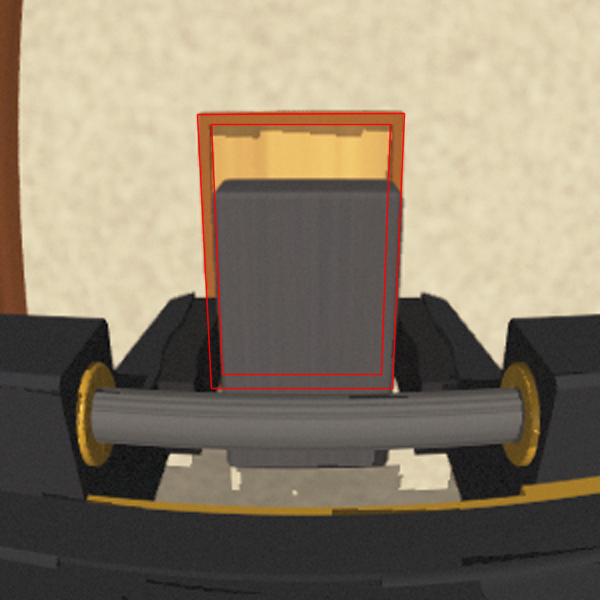

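Emit:
carry_out([
  [0.45,-0.0003,-0.0003,0.003,0],
  [0.45,-0.0004,-0.0004,0.006,0],
  [0.45,-0.0004,-0.0004,0.007,0],
  [0.45,-0.0004,-0.0003,0.007,0],
  [0.45,-0.0002,0,0.006,0],
  [0.45,0,0,0.004,0],
  [0.45,0,0,0.002,0],
  [0.45,0,0,0,0],
  [0.45,0,0,0,0],
  [0.45,0,0,0,0],
])

```text
t: 34.73
position: [441.1, -0.7, -1.7]
tcp_rot: [-3.124, -0.004, 0.071]
force: [-0.0, 0.8, -6.9]
width: 45.3
```

```bash
python3 -c "
from h import *
plan((440.3,-0.3,-9),0.073,0.45,6)
f=wf(); wover(f,[(rect(440.3,-.3,7,70,104,.073),(0,0,255)),(rect(440.3,-.3,7,62,96,.073),(0,0,255))],(100,80,400,380),2,'pics/w28.png')
"
```

```text
[441.1  -0.7  -1.7] [-3.1238 -0.0039  0.0706] 45.3 [-0.   0.8 -6.9]
6 [[0.45, -0.0001, -0.0001, 0.0012, -0.0004], [0.45, -0.0001, -0.0001, 0.0012, -0.0004], [0.45, -0.0001, -0.0001, 0.0012, -0.0004], [0.45, -0.0001, -0.0001, 0.0012, -0.0004], [0.45, -0.0001, -0.0001, 0.0012, -0.0004], [0.45, -0.0001, -0.0001, 0.0012, -0.0004]]
```

View pics/w28.png

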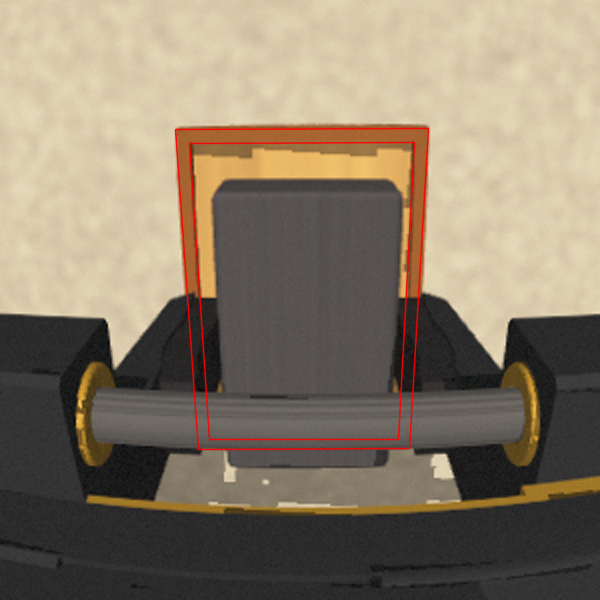

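Emit:
carry_out([
  [0.45,-0.0001,0,0.002,0],
  [0.45,-0.0001,0,0.002,0],
  [0.45,-0.0001,0,0.0015,0],
  [0.45,0,0,0.001,0],
  [0.45,0,0,0.0006,0],
  [0.45,0,0,0.0005,0],
])

```text
t: 35.28
position: [441.9, -0.4, -9.1]
tcp_rot: [-3.124, -0.006, 0.071]
force: [0.6, -0.2, -6.6]
width: 45.2
```

Emit:
carry_out([
  [0.45,0,0,0.0005,0],
  [0.45,0,0,0.0005,0],
])

```text
t: 35.45
position: [441.9, -0.4, -10.2]
tcp_rot: [-3.124, -0.006, 0.071]
force: [-0.1, -0.3, -6.3]
width: 45.3
```

Emit:
carry_out([
  [0.45,0,0,0.0005,0],
  [0.45,0,0,0.0006,0],
])

```text
t: 35.62
position: [441.9, -0.4, -11.1]
tcp_rot: [-3.124, -0.006, 0.071]
force: [-4.6, 0.4, 14.7]
width: 45.2
```

Emit:
carry_out([
  [0.45,0,0,0.0007,0],
])

```text
t: 35.7
position: [441.9, -0.4, -11.1]
tcp_rot: [-3.123, -0.006, 0.071]
force: [-5.0, 0.1, 18.8]
width: 45.2
```

Contact. I'll relax and open.

Emit:
carry_out([
  [0.45,0,0,0,0],
  [0.53,0,0,0,0],
  [0.54,0,0,0,0],
  [0.58,0,0,0,0],
  [0.62,0,0,0,0],
  [0.62,0,0,0,0],
  [0.62,0,0,0,0],
])

```text
t: 36.28
position: [444.6, -0.4, -9.6]
tcp_rot: [-3.123, -0.011, 0.07]
force: [0.6, 0.6, -1.0]
width: 54.5
```

```bash
python3 -c "
from h import *
plan((440.3,-0.3,-9),0.073,0.45,1)
f=wf(); wover(f,[],(100,80,400,380),2,'pics/w29.png')
"
```

```text
[ 4.446e+02 -4.000e-01 -9.600e+00] [-3.1229 -0.0114  0.07  ] 54.5 [ 0.6  0.6 -1. ]
1 [[0.45, -0.0043, -0.0004, -0.0006, -0.003]]
```

View pics/w29.png

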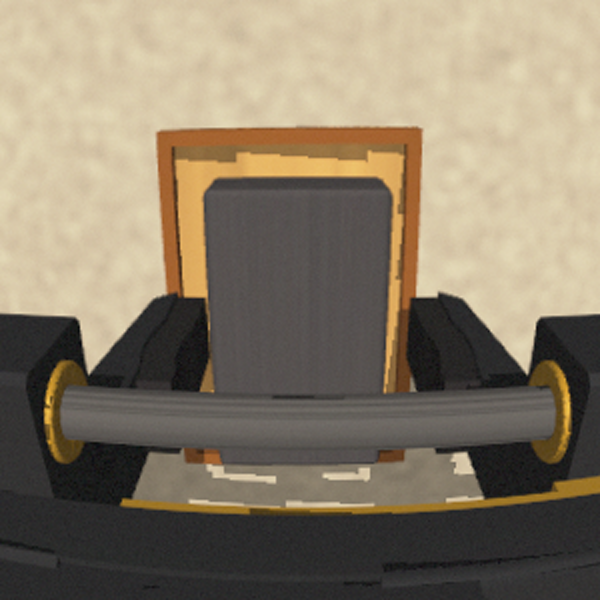

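Emit:
carry_out([
  [0.7,-0.001,0,0,0],
  [0.75,-0.0015,0,0,0],
  [0.75,0,0,0,0],
  [0.75,0,0,-0.002,0],
  [0.75,0,0,-0.005,0],
  [0.75,0,0,-0.01,0],
  [0.85,0,0,-0.014,0],
  [1,0,0,-0.016,0],
  [1,0,0,-0.018,0],
  [1,0,0,-0.016,0],
  [1,0,0,-0.01,0],
  [1,0,0,-0.004,0],
  [1,0,0,0,0],
  [1,0,0,0,0],
])

```text
t: 37.5
position: [440.5, -2.6, 95.0]
tcp_rot: [-3.121, -0.013, 0.068]
force: [-1.2, 1.0, -0.2]
width: 88.2
```

```bash
python3 -c "
from h import *
plan((677.5,-152.7,90),0.168,1,14)
f=wf(); wover(f,[],(100,80,400,380),2,'pics/w30.png')
"
```

```text
[440.5  -2.6  95. ] [-3.1211 -0.013   0.0684] 88.2 [-1.2  1.  -0.2]
14 [[1.0, 0.0162, 0.0119, 0.0004, -0.0071], [1.0, 0.0161, 0.012, 0.0004, -0.0071], [1.0, 0.016, 0.0121, 0.0004, -0.0071], [1.0, 0.0159, 0.0122, 0.0004, -0.0071], [1.0, 0.0158, 0.0123, 0.0004, -0.0071], [1.0, 0.0157, 0.0124, 0.0004, -0.0071], [1.0, 0.0156, 0.0125, 0.0004, -0.0071], [1.0, 0.0155, 0.0126, 0.0004, -0.0071], [1.0, 0.0155, 0.0128, 0.0004, -0.0071], [1.0, 0.0154, 0.0129, 0.0004, -0.0071], [1.0, 0.0153, 0.013, 0.0004, -0.0071], [1.0, 0.0152, 0.0131, 0.0004, -0.0071], [1.0, 0.0151, 0.0132, 0.0004, -0.0071], [1.0, 0.015, 0.0133, 0.0004, -0.0071]]
```

View pics/w30.png

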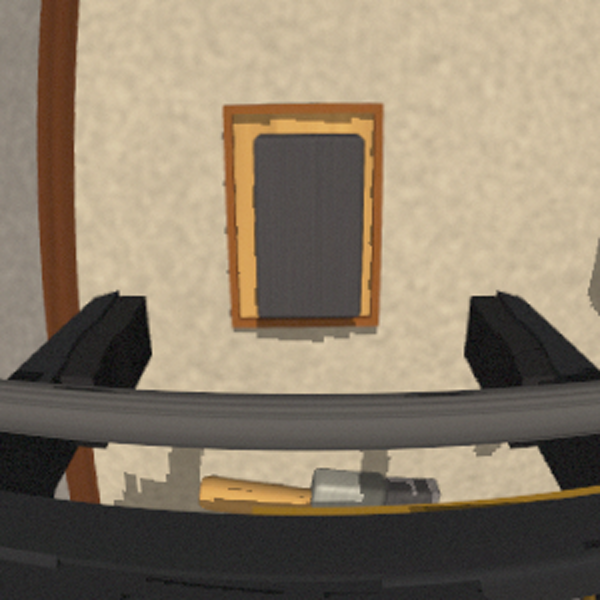

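Emit:
carry_out([
  [1,0.006,0.005,0,-0.003],
  [1,0.012,0.009,0,-0.006],
  [1,0.016,0.012,0,-0.007],
  [1,0.016,0.012,0,-0.007],
  [1,0.016,0.012,0,-0.007],
  [1,0.016,0.012,0,-0.007],
  [1,0.016,0.012,0,-0.007],
  [1,0.016,0.012,0,-0.007],
  [1,0.016,0.012,0,-0.007],
  [1,0.016,0.012,0,-0.007],
  [1,0.016,0.012,0,-0.007],
  [1,0.016,0.012,0,-0.007],
  [1,0.013,0.01,0,-0.006],
  [1,0.009,0.006,0,-0.004],
  [1,0.005,0.003,0,-0.002],
  [1,0,0,0,0],
  [1,0,0,0,0],
  [1,0,0,0,0],
])

```text
t: 39.05
position: [664.5, -144.6, 72.7]
tcp_rot: [-3.116, 0.013, 0.166]
force: [-0.7, 0.1, 0.0]
width: 88.0
```

```bash
python3 -c "
from h import *
plan((677.5,-152.7,50),0.168,1,6)
f=wf(); wover(f,[(rect(677.5,-152.7,40,64,120,.168),(0,0,255)),(rect(669.3,-151.5,24,110,150,.173),(0,255,255))],(100,80,400,380),2,'pics/w31.png')
"
```

```text
[ 664.5 -144.6   72.7] [-3.1163  0.0127  0.1657] 88.0 [-0.7  0.1  0. ]
6 [[1.0, 0.0019, 0.0017, 0.0038, -0.0004], [1.0, 0.0019, 0.0017, 0.0038, -0.0004], [1.0, 0.0019, 0.0017, 0.0038, -0.0004], [1.0, 0.0019, 0.0017, 0.0038, -0.0004], [1.0, 0.0019, 0.0017, 0.0038, -0.0004], [1.0, 0.0019, 0.0017, 0.0038, -0.0004]]
```

View pics/w31.png

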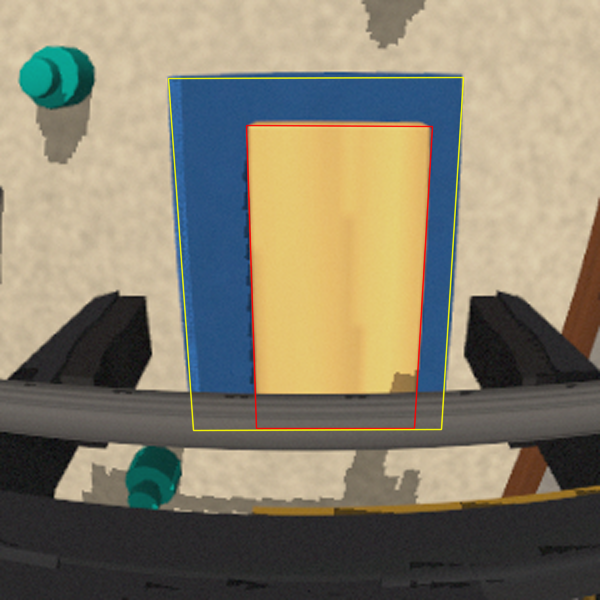

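Emit:
carry_out([
  [1,0.002,0.001,0.003,0],
  [1,0.002,0.001,0.005,0],
  [1,0.002,0.0015,0.006,0],
  [1,0.002,0.0015,0.006,0],
  [1,0.0015,0.001,0.006,0],
  [1,0.001,0.001,0.005,0],
  [1,0,0,0.004,0],
  [1,0,0,0.002,0],
  [1,0,0,0,0],
  [1,0,0,0,0],
  [1,0,0,0,0],
])

```text
t: 40.02
position: [674.4, -146.9, 30.6]
tcp_rot: [-3.114, 0.015, 0.167]
force: [0.9, -0.2, 0.1]
width: 88.2
```

```bash
python3 -c "
from h import *
plan((677.5,-152.7,9),0.168,1,8)
"
```

```text
[ 674.4 -146.9   30.6] [-3.114   0.015   0.1673] 88.2 [ 0.9 -0.2  0.1]
8 [[1.0, 0.0003, 0.0008, 0.0027, -0.0001], [1.0, 0.0003, 0.0008, 0.0027, -0.0001], [1.0, 0.0003, 0.0008, 0.0027, -0.0001], [1.0, 0.0003, 0.0008, 0.0027, -0.0001], [1.0, 0.0003, 0.0008, 0.0027, -0.0001], [1.0, 0.0003, 0.0008, 0.0027, -0.0001], [1.0, 0.0003, 0.0008, 0.0027, -0.0001], [1.0, 0.0003, 0.0008, 0.0027, -0.0001]]
```

Emit:
carry_out([
  [1,0.0005,0.001,0.002,0],
  [1,0.0005,0.001,0.003,0],
  [1,0.0005,0.001,0.003,0],
  [1,0.0005,0.001,0.003,0],
  [1,0.0005,0.001,0.003,0],
  [1,0.0003,0.001,0.002,0],
  [1,0,0.0005,0.002,0],
  [1,0,0,0.001,0],
  [1,0,0,0,0],
  [1,0,0,0,0],
])

```text
t: 40.85
position: [678.7, -153.4, 10.0]
tcp_rot: [-3.115, 0.014, 0.167]
force: [0.8, -0.1, 0.3]
width: 87.8
```

```bash
python3 -c "
from h import *
plan((677.5,-152.7,9),0.168,1,1)
f=wf(); wover(f,[(rect(677.5,-152.7,40,64,120,.168),(0,0,255))],(100,80,400,380),2,'pics/w32.png')
f=grab_frame('side'); crop(f,240,150,370,270,6,'pics/s32.png')
"
```

```text
[ 678.7 -153.4   10. ] [-3.1145  0.0138  0.1671] 87.8 [ 0.8 -0.1  0.3]
1 [[1.0, -0.0011, -0.0009, 0.001, -0.0009]]
```

View pics/w32.png

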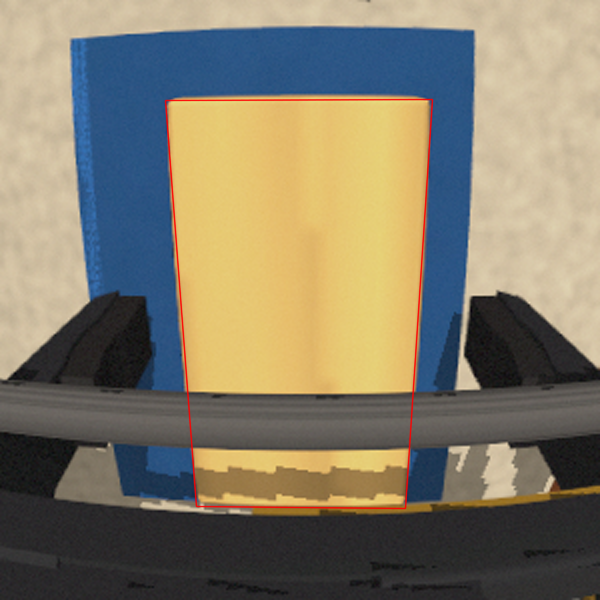

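View pics/s32.png

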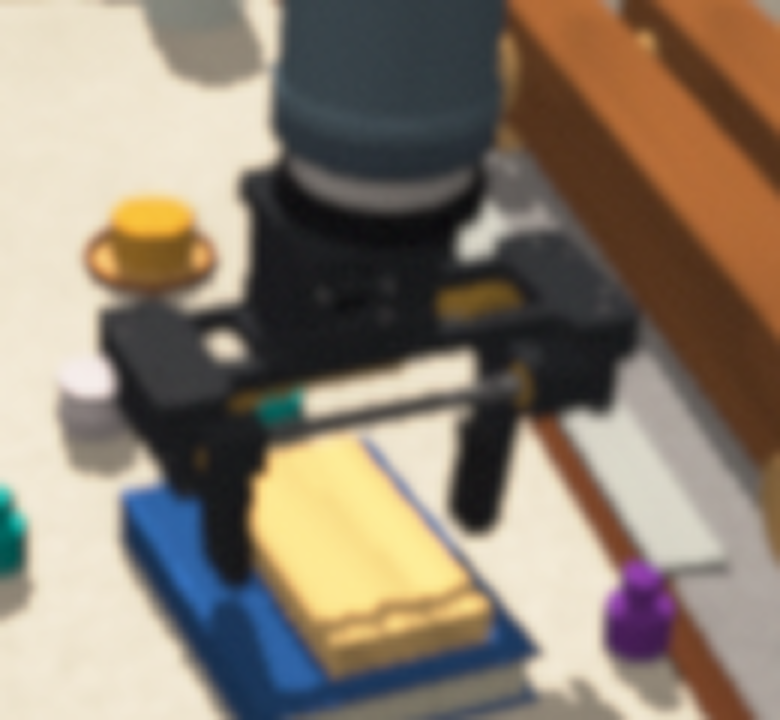

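Emit:
carry_out([
  [1,-0.001,0,0.0008,0],
  [0.95,-0.001,0,0.0005,0],
  [0.85,0,0,0,0],
  [0.8,0,0,0,0],
  [0.78,0,0,0,0],
  [0.78,0,0,0,0],
], squeeze=25)

```text
t: 41.45
position: [676.9, -153.5, 9.4]
tcp_rot: [-3.115, 0.013, 0.167]
force: [0.9, -0.2, 0.4]
width: 68.9
```

```bash
python3 -c "
from h import *
plan((677.5,-152.7,9),0.168,1,1)
f=wf(); wover(f,[(rect(677.5,-152.7,40,64,120,.168),(0,0,255))],(100,80,400,380),2,'pics/w33.png')
"
```

```text
[ 676.9 -153.5    9.4] [-3.1147  0.0128  0.1673] 68.9 [ 0.9 -0.2  0.4]
1 [[1.0, 0.0007, -0.0007, 0.0004, -0.0007]]
```

View pics/w33.png

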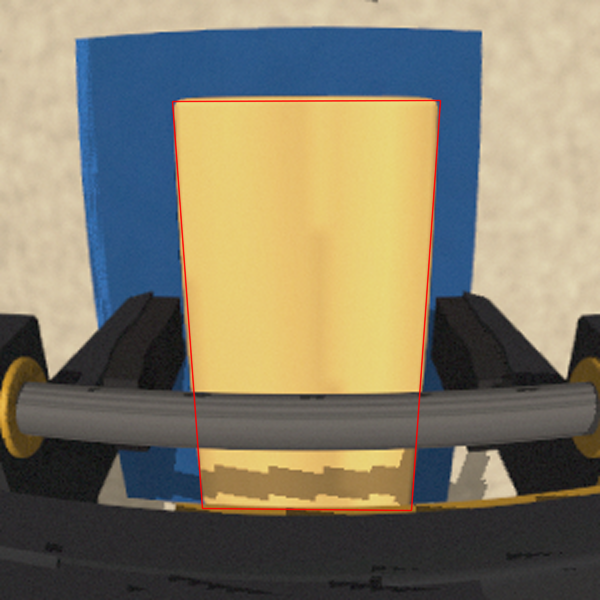

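Board lies centred between the pads (gaps about equal). I'll grip and lift it.

Emit:
carry_out([
  [0.72,0,0,0,0],
  [0.65,0,0,0,0],
  [0.65,0,0,0,0],
  [0.65,0,0,0,0],
  [0.65,0,0,0,0],
], squeeze=25)

```text
t: 41.92
position: [676.9, -153.6, 9.4]
tcp_rot: [-3.115, 0.013, 0.167]
force: [-0.5, -0.4, 0.4]
width: 63.7
```

Emit:
carry_out([
  [0.65,0,0,-0.001,0],
  [0.65,0,0,-0.003,0],
  [0.65,0,0,-0.006,0],
  [0.65,0,0,-0.01,0],
  [0.65,0,0,-0.01,0],
  [0.65,0,0,-0.01,0],
  [0.65,0,0,-0.006,0],
  [0.65,0,0,-0.003,0],
  [0.65,0,0,0,0],
  [0.65,0,0,0,0],
])

```text
t: 42.75
position: [678.5, -155.1, 65.3]
tcp_rot: [-3.115, 0.011, 0.167]
force: [0.3, -0.1, -0.1]
width: 63.6
```

```bash
python3 -c "
from h import *
plan((463,270,80),0.183,0.65,18)
f=wf(); wover(f,[(rect(669.3,-151.5,24,110,150,.173),(0,255,255))],(100,80,400,380),2,'pics/w34.png')
f=grab_frame('side'); crop(f,240,150,370,270,6,'pics/s34.png')
"
```

```text
[ 678.5 -155.1   65.3] [-3.1154  0.0109  0.1672] 63.6 [ 0.3 -0.1 -0.1]
18 [[0.65, -0.0079, -0.0253, -0.0008, -0.0009], [0.65, -0.0079, -0.0253, -0.0008, -0.0009], [0.65, -0.0078, -0.0253, -0.0008, -0.0009], [0.65, -0.0078, -0.0253, -0.0008, -0.0009], [0.65, -0.0078, -0.0253, -0.0008, -0.0009], [0.65, -0.0078, -0.0253, -0.0008, -0.0009], [0.65, -0.0077, -0.0253, -0.0008, -0.0009], [0.65, -0.0077, -0.0253, -0.0008, -0.0009], [0.65, -0.0077, -0.0253, -0.0008, -0.0009], [0.65, -0.0077, -0.0253, -0.0008, -0.0009], [0.65, -0.0077, -0.0253, -0.0008, -0.0009], [0.65, -0.0076, -0.0254, -0.0008, -0.0009], [0.65, -0.0076, -0.0254, -0.0008, -0.0009], [0.65, -0.0076, -0.0254, -0.0008, -0.0009], [0.65, -0.0076, -0.0254, -0.0008, -0.0009], [0.65, -0.0075, -0.0254, -0.0008, -0.0009], [0.65, -0.0075, -0.0254, -0.0008, -0.0009], [0.65, -0.0075, -0.0254, -0.0008, -0.0009]]
```

View pics/w34.png

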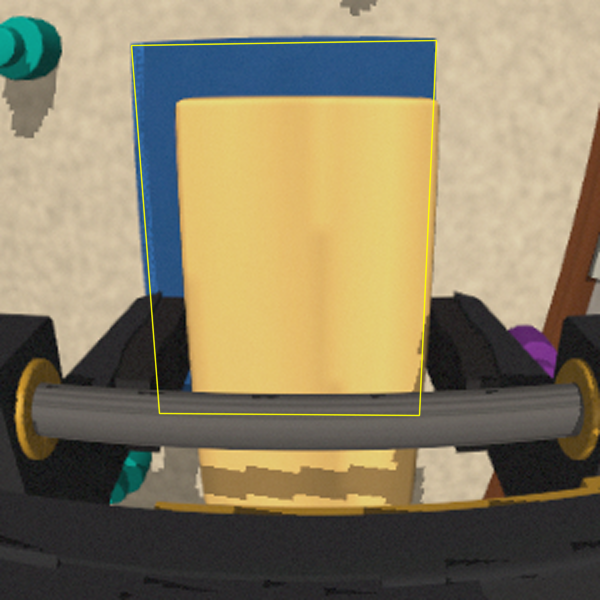

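View pics/s34.png

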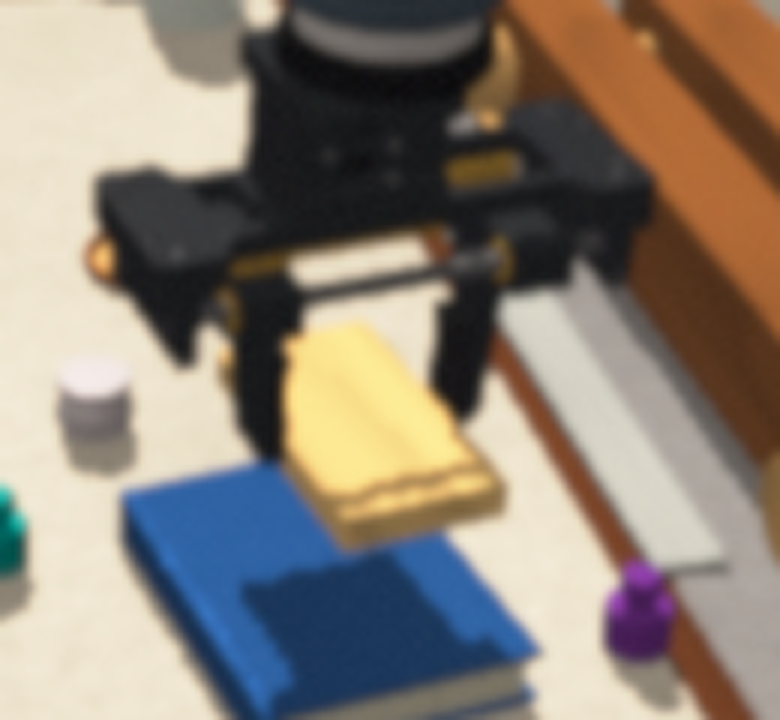

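Emit:
carry_out([
  [0.65,-0.003,-0.008,-0.002,0],
  [0.65,-0.005,-0.016,-0.002,0],
  [0.65,-0.0075,-0.024,-0.002,-0.001],
  [0.65,-0.0075,-0.025,-0.002,-0.001],
  [0.65,-0.0075,-0.025,-0.002,-0.001],
  [0.65,-0.0075,-0.025,-0.002,-0.001],
  [0.65,-0.0075,-0.025,-0.002,-0.001],
  [0.65,-0.0075,-0.025,-0.002,-0.001],
  [0.65,-0.0075,-0.025,-0.002,-0.001],
  [0.65,-0.0075,-0.025,-0.002,-0.001],
  [0.65,-0.0075,-0.025,-0.001,-0.001],
  [0.65,-0.0075,-0.025,-0.001,-0.001],
  [0.65,-0.0075,-0.025,-0.001,-0.001],
  [0.65,-0.0075,-0.025,-0.001,-0.001],
  [0.65,-0.0065,-0.02,0,0],
  [0.65,-0.005,-0.015,0,0],
  [0.65,-0.003,-0.009,0,0],
  [0.65,0,-0.004,0,0],
  [0.65,0,0,0,0],
  [0.65,0,0,0,0],
])

```text
t: 44.52
position: [480.7, 212.0, 95.9]
tcp_rot: [-3.113, 0.027, 0.185]
force: [0.2, -0.2, -1.8]
width: 64.0
```

```bash
python3 -c "
from h import *
plan((461,260,80),0.183,0.65,4)
f=wf(); wover(f,[(rect(461,330.4,7,90,146,.183),(0,0,255))],(100,80,400,380),2,'pics/w35.png')
"
```

```text
[480.7 212.   95.9] [-3.1126  0.027   0.1851] 64.0 [ 0.2 -0.2 -1.8]
4 [[0.65, -0.0026, -0.0127, 0.004, 0.0005], [0.65, -0.0027, -0.0127, 0.004, 0.0005], [0.65, -0.0027, -0.0127, 0.004, 0.0005], [0.65, -0.0027, -0.0127, 0.004, 0.0005]]
```

View pics/w35.png

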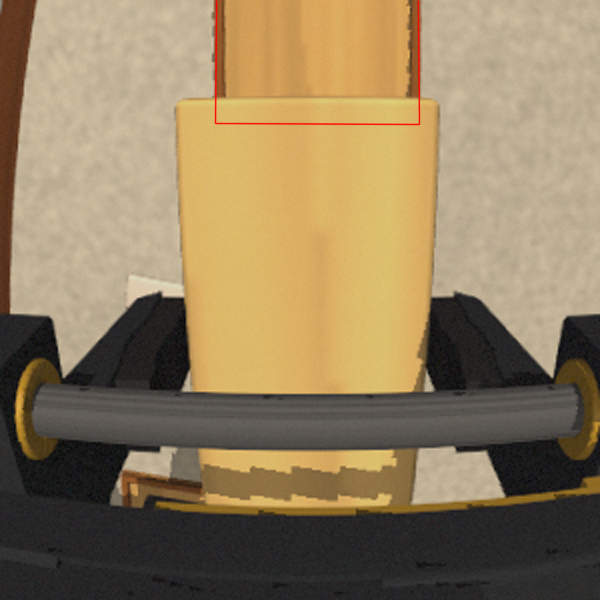

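Emit:
carry_out([
  [0.65,-0.001,-0.008,0,0],
  [0.65,-0.002,-0.013,0,0],
  [0.65,-0.002,-0.013,0,0],
  [0.65,-0.002,-0.013,0,0],
  [0.65,-0.002,-0.013,0,0],
  [0.65,-0.002,-0.013,0,0],
  [0.65,-0.001,-0.008,0,0],
  [0.65,0,-0.004,0,0],
  [0.65,0,0,0,0],
  [0.65,0,0,0,0],
  [0.65,0,0,0,0],
])

```text
t: 45.48
position: [454.7, 296.3, 98.5]
tcp_rot: [-3.114, 0.026, 0.174]
force: [0.3, 0.1, -1.6]
width: 63.6
```

```bash
python3 -c "
from h import *
plan((461,330.4,60),0.183,0.65,4)
f=wf(); wover(f,[(rect(461,330.4,7,90,146,.183),(0,0,255))],(100,0,400,300),2,'pics/w36.png')
"
```

```text
[454.7 296.3  98.5] [-3.1144  0.0257  0.174 ] 63.6 [ 0.3  0.1 -1.6]
4 [[0.65, 0.003, -0.0081, 0.0096, -0.0022], [0.65, 0.0031, -0.0081, 0.0096, -0.0022], [0.65, 0.0031, -0.0081, 0.0096, -0.0022], [0.65, 0.0031, -0.0081, 0.0096, -0.0022]]
```

View pics/w36.png

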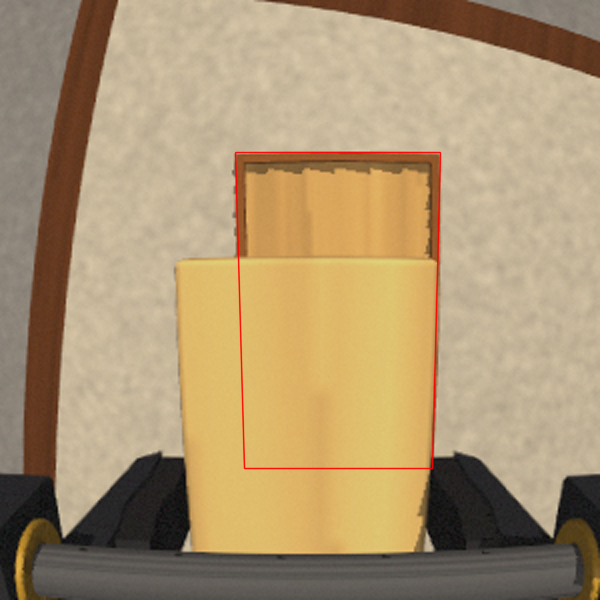

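Emit:
carry_out([
  [0.65,0.001,-0.005,0.002,-0.001],
  [0.65,0.0015,-0.006,0.004,-0.001],
  [0.65,0.002,-0.006,0.006,-0.0015],
  [0.65,0.002,-0.006,0.007,-0.0015],
  [0.65,0.002,-0.004,0.008,-0.0015],
  [0.65,0.0015,-0.001,0.008,0],
  [0.65,0.001,0,0.006,0],
  [0.65,0,0,0.003,0],
  [0.65,0,0,0,0],
  [0.65,0,0,0,0],
  [0.65,0,0,0,0],
])

```text
t: 46.45
position: [460.1, 327.2, 48.4]
tcp_rot: [-3.117, 0.028, 0.178]
force: [0.1, -0.7, -1.7]
width: 63.6
```

```bash
python3 -c "
from h import *
plan((461,330.4,15),0.183,0.65,6)
f=wf(); wover(f,[(rect(461,330.4,7,90,146,.183),(0,0,255)),(rect(461,330.4,7,82,138,.183),(0,0,255))],(100,40,400,340),2,'pics/w37.png')
"
```

```text
[460.1 327.2  48.4] [-3.1166  0.0278  0.1775] 63.6 [ 0.1 -0.7 -1.7]
6 [[0.65, 0.0002, -0.0005, 0.0056, -0.0009], [0.65, 0.0002, -0.0005, 0.0056, -0.0009], [0.65, 0.0002, -0.0005, 0.0056, -0.0009], [0.65, 0.0002, -0.0005, 0.0056, -0.0009], [0.65, 0.0002, -0.0005, 0.0056, -0.0009], [0.65, 0.0002, -0.0005, 0.0056, -0.0009]]
```

View pics/w37.png

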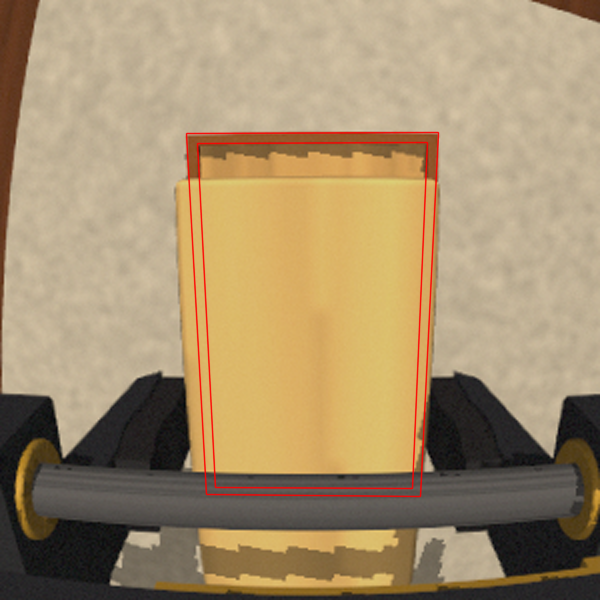

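Emit:
carry_out([
  [0.65,0,-0.0004,0.004,-0.0005],
  [0.65,0,-0.0004,0.006,-0.0005],
  [0.65,0,-0.0004,0.007,-0.0005],
  [0.65,0,-0.0004,0.007,-0.0005],
  [0.65,0,-0.0003,0.007,-0.0005],
  [0.65,0,0,0.006,0],
  [0.65,0,0,0.004,0],
  [0.65,0,0,0.002,0],
  [0.65,0,0,0,0],
  [0.65,0,0,0,0],
  [0.65,0,0,0,0],
])

```text
t: 47.42
position: [458.6, 330.0, 1.2]
tcp_rot: [-3.116, 0.027, 0.18]
force: [-0.4, -0.0, -0.1]
width: 64.1
```

```bash
python3 -c "
from h import *
plan((460.4,329.6,-8),0.183,0.65,6)
f=wf(); wover(f,[(rect(461,330.4,7,90,146,.183),(0,0,255)),(rect(461,330.4,7,82,138,.183),(0,0,255))],(100,80,400,380),2,'pics/w38.png')
"
```

```text
[458.6 330.    1.2] [-3.1162  0.0271  0.1796] 64.1 [-0.4 -0.  -0.1]
6 [[0.65, 0.0003, 0.0001, 0.0015, -0.0006], [0.65, 0.0003, 0.0001, 0.0015, -0.0006], [0.65, 0.0003, 0.0001, 0.0015, -0.0006], [0.65, 0.0003, 0.0001, 0.0015, -0.0006], [0.65, 0.0003, 0.0001, 0.0015, -0.0006], [0.65, 0.0003, 0.0001, 0.0015, -0.0006]]
```

View pics/w38.png

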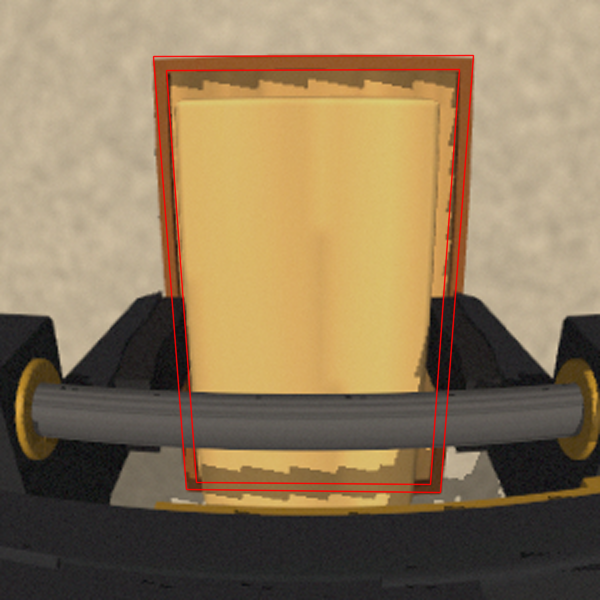

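Emit:
carry_out([
  [0.65,0.0006,0,0.0015,0],
  [0.65,0.0006,0,0.0015,0],
  [0.65,0.0006,0,0.0015,0],
  [0.65,0.0005,0,0.0015,0],
  [0.65,0,0,0.001,0],
  [0.65,0,0,0,0],
  [0.65,0,0,0,0],
])

```text
t: 48.05
position: [461.8, 331.2, -5.5]
tcp_rot: [-3.115, 0.025, 0.18]
force: [0.2, 0.5, -0.9]
width: 63.6
```

Emit:
carry_out([
  [0.65,0,0,0.0007,0],
  [0.65,0,0,0.0007,0],
  [0.65,0,0,0.0005,0],
])

```text
t: 48.3
position: [461.8, 331.3, -7.5]
tcp_rot: [-3.115, 0.025, 0.18]
force: [-0.3, -0.2, -0.9]
width: 63.7
```

Emit:
carry_out([
  [0.65,-0.0006,0.0008,0.0008,0],
  [0.65,0,0,0.0007,0],
  [0.65,0,0,0.0005,0],
])

```text
t: 48.55
position: [461.2, 330.4, -9.7]
tcp_rot: [-3.115, 0.025, 0.18]
force: [0.1, -0.1, -1.2]
width: 63.8
```

Emit:
carry_out([
  [0.65,0,0,0.0005,0],
  [0.65,0,0,0.0005,0],
])

```text
t: 48.72
position: [461.1, 330.3, -10.8]
tcp_rot: [-3.115, 0.025, 0.18]
force: [-0.1, -1.4, -1.4]
width: 63.9
```

Emit:
carry_out([
  [0.65,0,0,0.0006,0],
])

```text
t: 48.8
position: [461.1, 330.4, -11.3]
tcp_rot: [-3.115, 0.025, 0.18]
force: [-2.6, -2.1, 9.3]
width: 63.4
```

Emit:
carry_out([
  [0.65,0,0,0.0006,0],
])

```text
t: 48.88
position: [461.1, 330.3, -11.4]
tcp_rot: [-3.115, 0.025, 0.18]
force: [-4.2, -3.5, 12.6]
width: 63.8
```

```bash
python3 -c "
from h import *
plan((460.4,329.6,-8),0.183,0.65,1)
f=wf(); wover(f,[(rect(461,330.4,7,90,146,.183),(0,0,255)),(rect(461,330.4,7,82,138,.183),(0,0,255))],(100,80,400,380),2,'pics/w39.png')
f=grab_frame('side'); crop(f,140,120,260,220,6,'pics/s39.png')
"
```

```text
[461.1 330.3 -11.4] [-3.1148  0.0253  0.1795] 63.8 [-4.2 -3.5 12.6]
1 [[0.65, -0.0008, 0.0006, -0.0034, -0.0035]]
```

View pics/w39.png

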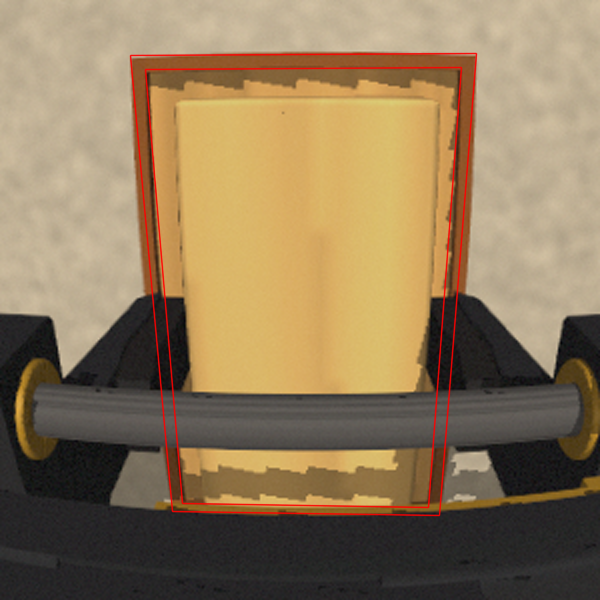

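View pics/s39.png

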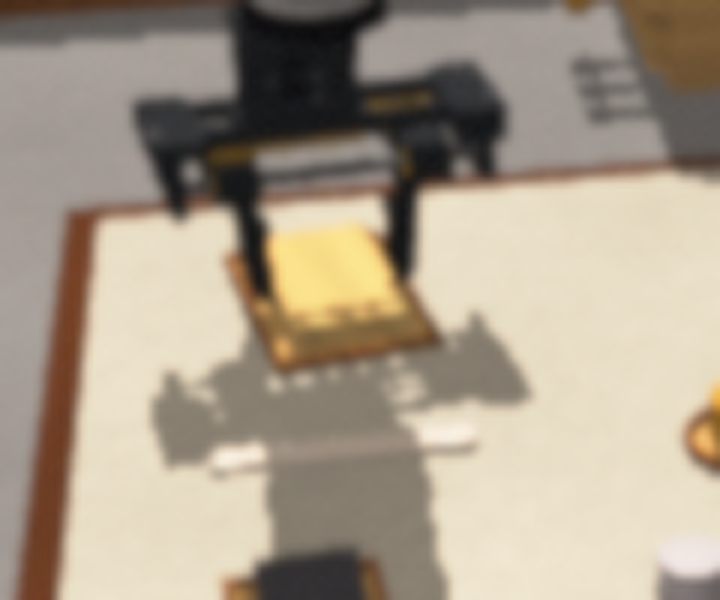

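Emit:
carry_out([
  [0.65,0,0,0,0],
  [0.74,0,0,0,0],
  [0.75,0,0,0,0],
  [0.78,0,0,0,0],
  [0.82,0,0,0,0],
  [0.85,0,0,0,0],
  [0.85,0,0,0,0],
])

```text
t: 49.57
position: [461.7, 330.8, -10.9]
tcp_rot: [-3.114, 0.024, 0.18]
force: [0.9, 0.0, 0.3]
width: 74.7
```

```bash
python3 -c "
from h import *
plan((460.4,329.6,-8),0.183,0.65,1)
f=wf(); wover(f,[(rect(461,330.4,7,90,146,.183),(0,0,255)),(rect(461,330.4,7,82,138,.183),(0,0,255))],(100,80,400,380),2,'pics/w40.png')
"
```

```text
[461.7 330.8 -10.9] [-3.114   0.0239  0.1795] 74.7 [0.9 0.  0.3]
1 [[0.65, -0.0015, 0.001, -0.0029, -0.0035]]
```

View pics/w40.png

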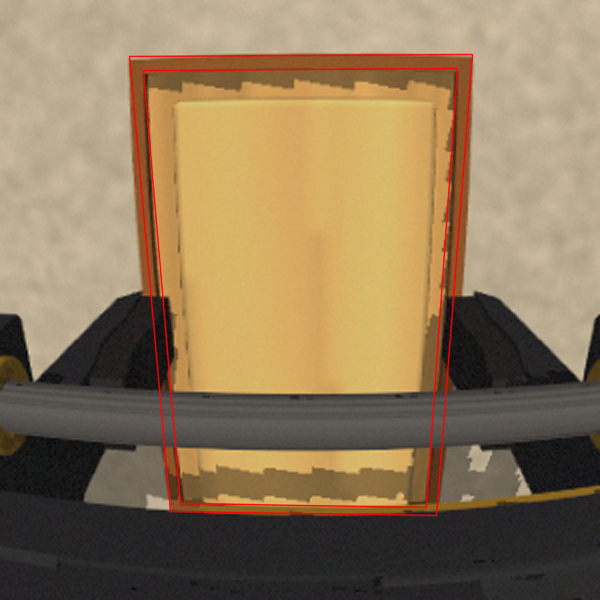

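Released, both pads clear. I'll rise straight up, then take check pictures.

Emit:
carry_out([
  [0.9,0,0,-0.002,0],
  [0.95,0,0,-0.005,0],
  [1,0,0,-0.01,0],
  [1,0,0,-0.015,0],
  [1,0,0,-0.02,0],
  [1,0,0,-0.02,0],
  [1,0,0,-0.02,0],
  [1,0,0,-0.02,0],
  [1,0,0,-0.02,0],
  [1,0,0,-0.015,0],
  [1,0,0,-0.01,0],
  [1,0,0,-0.005,0],
  [1,0,0,0,0],
  [1,0,0,0,0],
  [1,0,0,0,0],
])

```text
t: 50.87
position: [466.5, 325.7, 166.2]
tcp_rot: [-3.112, 0.022, 0.178]
force: [0.2, -0.7, -0.2]
width: 88.3
```

```bash
python3 -c "
from h import *
print(sense()['position'],sense()['t'])
f=wf(); wover(f,[(rect(461,330.4,19,64,120,.183),(255,0,255))],(100,80,400,380),2,'pics/w41.png')
g=grab_frame('side'); crop(g,130,130,390,340,3,'pics/s41.png')
f=grab_frame('top'); crop(f,60,120,450,320,2,'pics/t41.png')
# top cam offset approx (-2.3,-1.2)
o=np.array([-2.3,-1.2])
over(f,[(rect(669.3+o[0],-151.5+o[1],24,110,150,.173),(0,0,255)),(circ(460.5+o[0],-311.6+o[1],23,13),(255,0,255)),(rect(441+o[0],-.3+o[1],23,46,80,.072),(0,255,0))],(200,140,400,290),4,'pics/t41b.png')
"
```

```text
[466.45328844 325.74891194 166.19138706] 50.8667
```

View pics/w41.png

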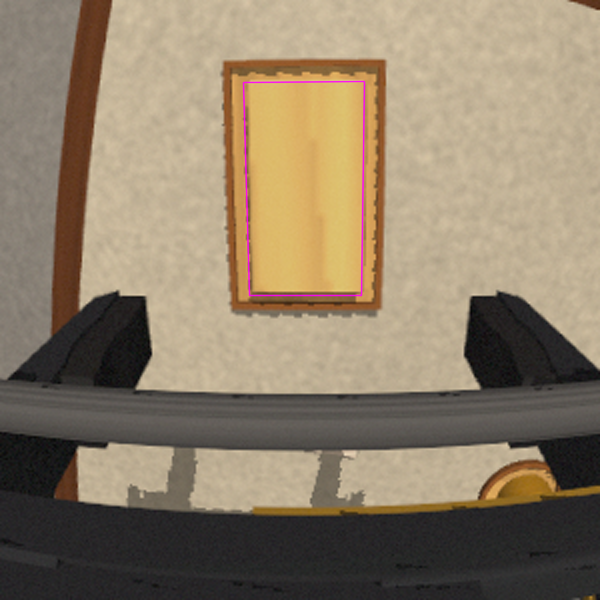

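View pics/s41.png

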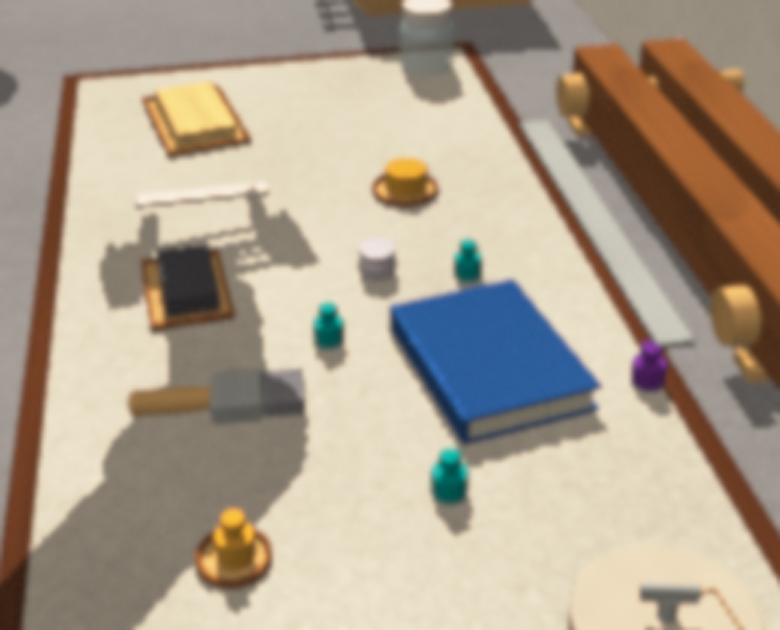

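View pics/t41b.png

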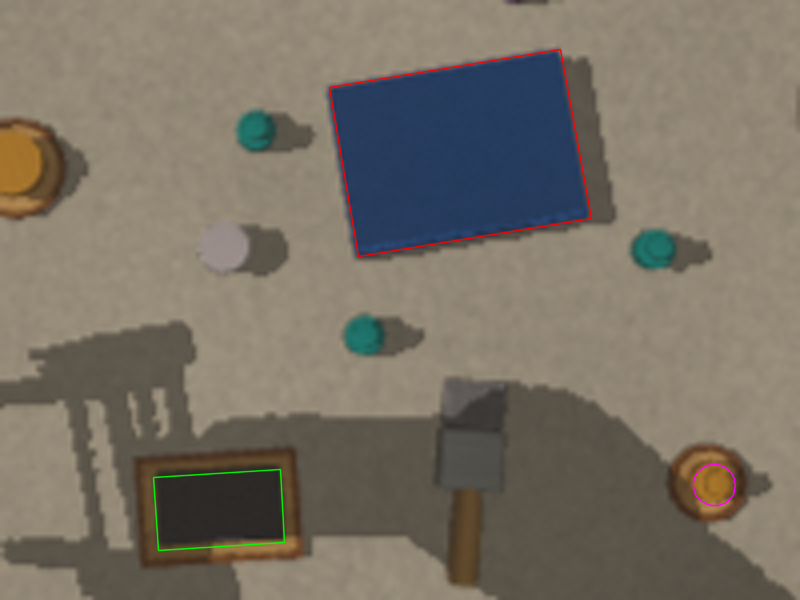

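View pics/t41.png

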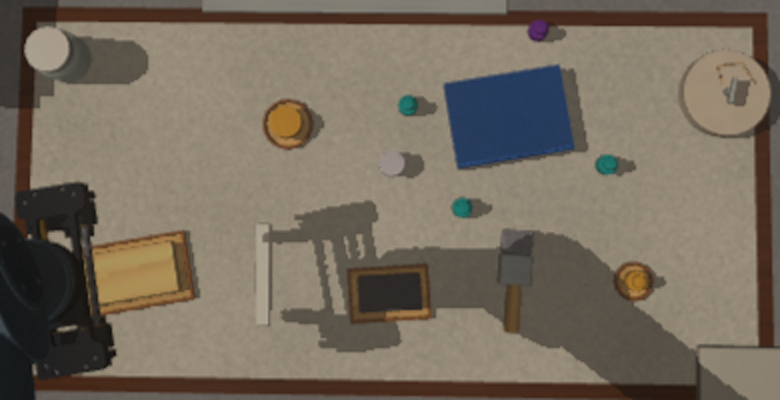

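All four pieces lie flat in their rests, the book matches its original outline and the decoys are undisturbed, so I'm handing in.

```bash
python3 -c "
from cell import ticket,sense
print(ticket.close_job(), sense()['t'])"
```

```text
the job is handed in; nothing more can be done
the job is handed in; nothing more can be done
```

The job is handed in: all four pieces came off from the top, one at a time, and each lies in its own rest. I lowered each until the wrist force showed contact before opening the fingers. Moving and checking took about 51 s of the 134 s.

**Last checks:**
- The final side and top pictures, plus the wrist picture over the board, show all four pieces flat inside their rims.
- The book matches the outline measured at the start to within about a pixel. The look-alike pieces appear untouched.
- The gripper was open and about 140 mm clear when I handed in.
- The highest force I read was about 25 N, setting down the small weight. I only read force at the end of each move, so brief peaks in between would not show.

**What disagreed:**
- **Finger tips:** they end about 20 mm behind the stated TCP. My first grasp therefore only closed on the small weight's knob; I opened and gripped lower, and nothing shifted.
- **Top camera:** it read about 2 mm off from the wrist camera, so I used the wrist camera for placing.
- **Tool drift:** moves overshot a little, and the tool's tilt crept up to about 1.7 degrees, which the moves cannot correct. Each piece therefore touched down slightly tilted and settled by less than about 1 mm when released.

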